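Fetch the flat bottle opener out of its lane into the key bowl

TASK

The flat steel bottle opener lies in a narrow open-fronted tray on the oak ledge, held lightly by a sprung catch, with no room for fingers beside it. Press a fingertip on it just firmly enough to drag it, never over 12 N, and slide it towards the robot until its near end sticks out over the edge far enough to pinch; pick it up by that end and lay it level in the middle of the stoneware key bowl. Lower it in rather than drop it, and leave the bowl and the other things on the ledge where they stand.

Things in the scene. Friction and masses are not known exactly. Their poses are not given: they have to be found in the camera images.
- ledge: Raised oak ledge: slab 300 mm deep, 940 mm long, 25 mm thick, fixed; its top is about 112 mm over the work surface (varies by 8 mm, only measured). Origin: middle of the front edge (nearest the robot), at the top surface. x points back into the ledge, away from the robot, y along the edge, z up. No lip; free air in front of the edge.
- tray: Pale plastic tray, a straight lane, fixed on the ledge on rubber feet 1 to 8 mm high, its open front flush with the edge. 190 mm long (x), 64 mm wide; floor 3 mm thick, yields 1 mm per 20 N; walls 6 mm thick, to 13 mm over the underside; lane 52 mm wide. In the +y wall, at x = 70 mm, a sprung catch (2.5 N) juts 8 mm into the lane. Origin: middle of the front edge, at the underside.
- opener: Flat rigid steel bottle opener, 120 (x) by 44 by 3 mm, about 85 g, on the tray's floor, held to its -y wall by the catch. Origin: centre of the underside; x points away from the robot. Solid from x = -60 to +24 mm (first 8 mm only 32 mm wide), then a cap opening. Pressed with under 5 to 8 N a fingertip slips on it, with 9 to 12 N drags it; over 14 N harms the tray. Tips off if half overhangs.
- bowl: Speckled grey-brown stoneware key bowl, 180 mm across the rim, 50 mm high, wall 6 mm, about 0.6 kg, loose on the ledge to one side of the tray (either). Origin: centre of the underside; z up. Inside: floor 7 mm up, 80 mm across; about 142 mm across at 26 mm up, 168 mm at the rim. The opener comes to rest in it about 20 mm above the bowl's underside.
- bin: Bystander: pale plastic tilt-out bin, 120 mm wide, 125 mm deep, 96 mm high, loose on the ledge on the other side of the tray from the bowl. Origin: centre of the underside.
- fob: Bystander: black car fob, 38 by 68 by 14 mm, on the ledge. Origin: centre of the underside.
- torch: Bystander: yellow plastic torch, 36 by 130 by 36 mm, lying behind the tray. Origin: centre of the underside.
- padlock: Bystander: brass padlock with steel shackle, 85 by 42 by 18 mm, lying on the ledge. Origin: centre of the underside of its body.
Things that resemble listed ones, but are neither listed nor needed, are in the scene too. Of the things shaped like the bowl, the grey one is meant. Of the things that look like the opener, the larger one is meant.

How it is judged:
By the outcome, as a careful person would: the job done as asked, in the order asked, and still so for the second after the job is handed in, with the robot touching nothing.
It also fails if it takes over 72 s, if anything falls off the work surface, if the arm or the gripper's body presses on something with over 40 N, if the wrist force passes 120 N, or if a joint passes its speed limit or range.

ROBOT

A 6-joint arm with a two-finger parallel gripper is mounted at the origin on the work surface. World frame = base frame: x ahead of the robot, y to its left, z up, the work surface at z = 0. Lengths are in m, angles in rad, forces in N, time in s.
With the tool pointing down it reaches from about 0.225 to 0.875 m from the base axis. Payload 3.4 kg.
Tool frame: the origin (TCP) lies at the very end of the fingers, on their centre line; the grasp point (between the pads) lies manip.hold_point_z behind it (manip.hold_point_z is the distance from the TCP to the grasp point, in m); x points along the fingers, y is the direction in which the jaws open and shut, and the axes are right-handed (so a half turn about x gives the same grasp; the last joint's range is limited). The gripper opens to 85 mm and grips with 20 to 120 N. Pads are 22 mm wide; open, the fingers measure 114 mm over their backs; the gripper's body (76 mm by 85 mm) begins 54 mm behind the grasp point. The pads swing forward as they close: fully open they stand 13 mm farther back than shut.
Start: joints at [-1.337, 0.276, 1.505, -0, 1.361, -0.121], TCP at [0.2, -0.539, 0.193] pointing down, gripper open.
Joint ranges: [-2.89, 2.89], [-0.75, 2.08], [0.22, 2.7], [-1.18, 4.32], [0.11, 2.71], [-2.7, 2.7]. Speed limits (rad/s): [2.57, 2.57, 3.14, 3.14, 3.14, 3.14].

INTERFACE

Orientations are given as a unit quaternion [w, x, y, z].
In Python, from rig import manip gives the robot as it stands.
- The arm moves only by the tool step_arm, never from a script. Its argument "targets" is a list of rows, each a list of 2 entries, a list of its own where there are three numbers: the shift along the tool's x, y, z in mm, then the turn about the tool's x in degrees. A call has 1 to 20 rows; each row is the pose to reach, as a shift and turn from the pose commanded when the call began, along the tool's axes at that moment; what a row does not reach only later rows make up. A row lasts 1/10 s, in which the tool goes at most 50 mm and 8.59 degrees, less where a joint would pass 70% of its speed; a pose out of reach is approached as far as the arm can. A call with a gripper value outside its range is refused whole. "grip" is the closure, from 0 (fully open) to 1 (shut), set as the call begins (left out, the last holds). The fingers move at their own pace and stop on an object; "grip_force" is the grip in N (left out, the last holds). Time passes only in rows, so rows that repeat a pose let the fingers close. It gives the time, the measured TCP pose, the force and the opening at its end, in the units of the state.
- manip.get_state(): the state, without advancing time (a new reading comes with each control period).
- manip.get_image(name): name is "scene" or "top" or "wrist"; returns a dict with "image" (400x640x3 uint8, red, green, blue), "fx", "fy", "cx", "cy" (pixels), "pose" (4x4, takes a point from camera to world coordinates). Camera axes: x right, y down, z forward; pixel columns grow to the right and rows downward; lengths in m; the calibration is good to about 2 mm. A picture is of the moment at which its call begins. There is no depth.
- manip.sign_off(): hands the job in, once; it reports no verdict.
Trained networks look in a picture, given as the dict that the camera call returned (one of the last four; its "shot" number tells which), for a name from the list of things; names that differ only in an ending like _2 or _b are one class to them, and where a whole thing is asked for, a point or a joint stands for the part that bears it (a point fixed in the world has none). Each returns a list of dicts, best first, with "confidence" (0 to 1); they miss things now and then, are a little off and sometimes report something else, mostly with a low value. They report only what shows in the picture. A call takes as long as a camera call. They do not tell look-alikes from the thing itself.
- manip.search_frame(picture, thing): "xyz" ([x, y, z] in m, in world coordinates, good to about 4 mm: the middle of the surface that is visible of it).
- manip.regions_of(picture, thing): "region" (400x640 bool, what is visible of it).
The state is a dict: "clock": time; "qpos": joint angles; "qd": joint speeds; "effort": joint torques, N m; "position": TCP position; "ee_rot": TCP orientation; "contact_force": force on the tool from outside, world axes, zero at the start; "moment": the same for the moment, N m; "width": finger opening in m.
Only numpy, scipy, OpenCV 4.12 (cv2) and the standard library are available. Lean on these libraries where they do the work, as an engineer would, in place of code of your own. Each camera call takes 0.05 s, during which the arm holds its last target.

## Working session

There is one attempt and no reset: what is moved stays moved. The work goes in short steps, Python scripts to look and compute and a tool call to move; the robot and the scene stay as the last step left them, time stands still between calls to the robot, and variables do not carry over. Pictures are saved under pics/ and viewed, and the job is handed in when it is done.

Besides the shell and the picture viewer there is one more tool, called after ">>>" by a JSON object that holds its "op" and its "data", one argument or row to a line. step_arm: Moves the arm, as the interface text tells. Its arguments: {"type":"object","properties":{"targets":{"type":"array"},"grip":{"type":"number"},"grip_force":{"type":"number"}},"required":["targets"]}

```bash
ls; mkdir -p pics
python3 - <<'E'
from rig import manip
import cv2
s=manip.get_state(); print({k:(v if not hasattr(v,'round') else v) for k,v in s.items()}); print(manip.hold_point_z)
for n in ("scene","top","wrist"):
    p=manip.get_image(n); cv2.imwrite(f"pics/{n}0.png",p["image"][:,:,::-1]); print(n,p["fx"],p["cx"],p["cy"],p["pose"])
    if n!="wrist":
      for t in ("opener","tray","bowl","bin","ledge","fob","torch","padlock"):
        print(t,[(d["xyz"],round(d["confidence"],2)) for d in manip.search_frame(p,t)])
E
```

```text
pics
{'clock': 0.0, 'qpos': array([-1.33699681e+00,  2.76598472e-01,  1.50617377e+00, -1.51424965e-05,
        1.36071906e+00, -1.20997116e-01]), 'qd': array([-0.00026196,  0.00101094,  0.00011474, -0.0017341 , -0.00101304,
       -0.00125976]), 'effort': array([ 1.21689005e-03, -4.16770077e+01, -2.45802784e+01, -8.28300313e-05,
        1.11238228e-02,  4.84017178e-06]), 'position': array([ 0.19959878, -0.53857395,  0.19182163]), 'ee_rot': array([-0.12411379, -0.69596597, -0.12545361,  0.6960521 ]), 'contact_force': array([ 0.10963031, -0.35206167, -0.0844774 ]), 'moment': array([-0.02731785, -0.02410672,  0.03416147]), 'width': 0.08495120382874972}
0.0187
scene 476.67518687330585 317.19750336162343 205.60093110623768 [[-0.35173991  0.59964795 -0.71881943  1.39093454]
 [ 0.93582642  0.24374109 -0.25459615  0.30354212]
 [ 0.02253777 -0.76224184 -0.64689986  0.87507405]
 [ 0.          0.          0.          1.        ]]
opener [([0.5588, -0.0046, 0.1157], 0.73)]
tray [([0.6233, 0.0024, 0.1158], 0.64)]
bowl [([0.5792, -0.2812, 0.133], 0.56), ([0.2965, -0.2777, 0.0281], 0.56), ([0.6319,
[... 579 characters left out ...]
9, 0.0006], 0.65)]
tray [([0.6151, 0.002, 0.1185], 0.92), ([0.5503, -0.0063, 0.1173], 0.35)]
bowl [([0.5999, -0.2743, 0.1341], 0.85), ([0.328, -0.2755, 0.0156], 0.75)]
bin [([0.5804, 0.3069, 0.1311], 0.68)]
ledge [([0.6495, 0.0551, 0.1145], 0.96)]
fob [([0.6209, -0.4036, 0.1216], 0.74)]
torch [([0.7306, 0.0731, 0.146], 0.62)]
padlock [([0.6243, 0.4394, 0.1283], 0.52)]
wrist 304.1867374776396 320.3668614051852 200.76201304001484 [[ 3.47237506e-01 -8.99714303e-01 -2.64462261e-01  2.67685371e-01]
 [-9.37777219e-01 -3.33129784e-01 -9.79715996e-02 -5.14741000e-01]
 [ 4.61935810e-05  2.82026097e-01 -9.59406732e-01  3.73210166e-01]
 [ 0.00000000e+00  0.00000000e+00  0.00000000e+00  1.00000000e+00]]
```

View pics/scene0.png

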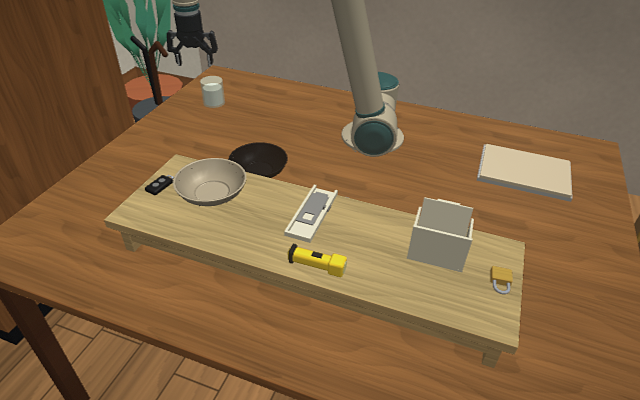

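View pics/top0.png

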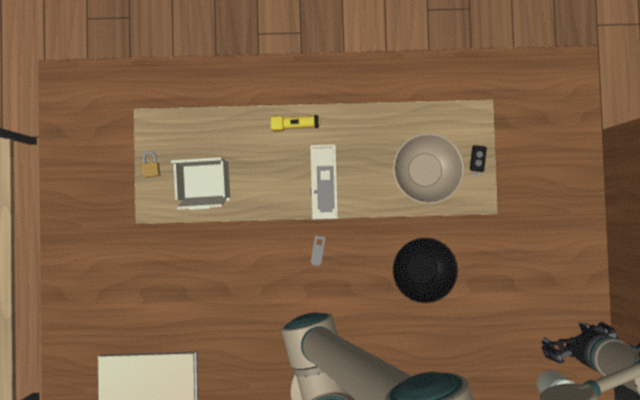

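View pics/wrist0.png

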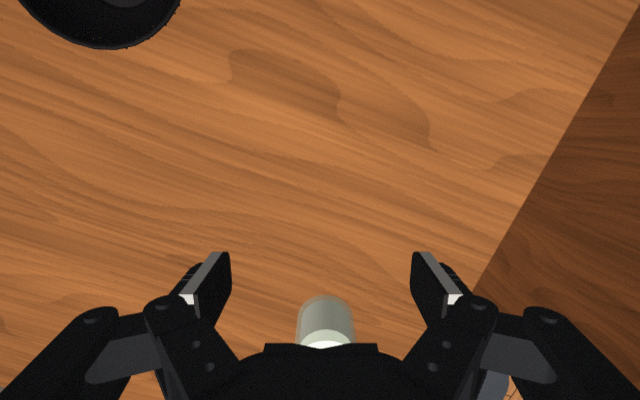

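```bash
cat > h.py <<'E'
from rig import manip
import numpy as np, cv2
from scipy.spatial.transform import Rotation as R
def st():
    s=manip.get_state(); q=s["ee_rot"]; M=R.from_quat([q[1],q[2],q[3],q[0]]).as_matrix()
    print("t",round(s["clock"],2),"p",np.round(s["position"]*1000,2),"F",np.round(s["contact_force"],2),"w",round(s["width"]*1000,1)); return s,M
def proj(p,X):
    T=np.linalg.inv(p["pose"]); c=T[:3,:3]@np.array(X)+T[:3,3]
    return p["fx"]*c[0]/c[2]+p["cx"],p["fy"]*c[1]/c[2]+p["cy"]
def ray(p,u,v):
    d=p["pose"][:3,:3]@np.array([(u-p["cx"])/p["fx"],(v-p["cy"])/p["fy"],1]); return p["pose"][:3,3],d
def onz(p,u,v,z):
    o,d=ray(p,u,v); return o+d*(z-o[2])/d[2]
def tri(rays):
    A=np.zeros((3,3));b=np.zeros(3)
    for o,d in rays:
        d=d/np.linalg.norm(d);P=np.eye(3)-np.outer(d,d);A+=P;b+=P@o
    x=np.linalg.solve(A,b); return x,[np.linalg.norm((np.eye(3)-np.outer(d,d)/(d@d))@(x-o)) for o,d in rays]
E
python3 - <<'E'
from h import *
s,M=st(); print(np.round(M,3)); print(np.degrees(np.arctan2(M[1,1],M[0,1])))
tgt=np.array([0.53,0.0,0.27]); print("shift mm",M.T@(tgt-s["position"])*1000)
p=manip.get_image("top"); 
im=p["image"][130:230,270:380]; cv2.imwrite("pics/crop_top.png",cv2.resize(im,None,fx=6,fy=5.5,interpolation=cv2.INTER_CUBIC)[:,:,::-1])
E
```

```text
t 0.95 p [ 199.76 -539.25  192.77] F [-0.08 -0.59 -0.  ] w 85.6
[[ 0.     0.347 -0.938]
 [-0.    -0.938 -0.347]
 [-1.     0.     0.   ]]
-69.67056525572433
shift mm [ -77.33779633 -390.91520231 -497.01145474]
```

View pics/crop_top.png

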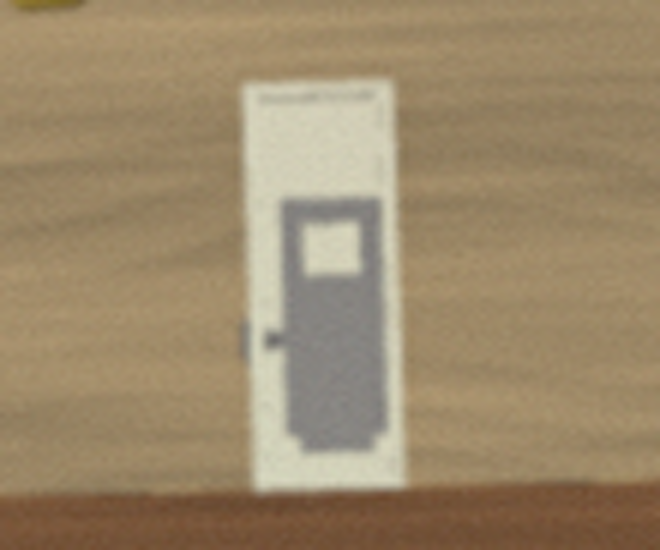

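>>> {"op": "step_arm", "data": {
  "targets": [
    [[-15,-30,-37],2],
    [[-30,-60,-74],4],
    [[-40,-90,-111],6],
    [[-50,-120,-148],8],
    [[-60,-150,-185],10],
    [[-70,-180,-222],12],
    [[-77,-210,-259],14],
    [[-77,-240,-296],16],
    [[-77,-270,-333],18],
    [[-77,-300,-370],20.3],
    [[-77,-330,-407],20.3],
    [[-77,-360,-444],20.3],
    [[-77,-394,-487],20.3],
    [[-77,-394,-487],20.3],
    [[-77,-394,-487],20.3],
    [[-77,-394,-487],20.3],
    [[-77,-394,-487],20.3]
  ],
  "grip": 1,
  "grip_force": 30
}}

```text
clock: 2.7
position: [0.5189, -0.0019, 0.2698]
ee_rot: [0.0, -0.707, 0.001, 0.707]
contact_force: [0.1, -0.7, 0.3]
width: 0.0002
```

Run:
```python
from h import *
s,M=st(); print(np.round(M,4))
p=manip.get_image("wrist"); cv2.imwrite("pics/w1.png",p["image"][:,:,::-1]); print(np.round(p["pose"],4))
for t in ("opener","tray","bowl"):
  print(t,[(d["xyz"],round(d["confidence"],2)) for d in manip.search_frame(p,t)])
np.savez("w1.npz",**{k:p[k] for k in ("image","fx","fy","cx","cy","pose")})
```

```text
t 2.7 p [518.89  -1.95 269.82] F [ 0.06 -0.69  0.29] w 0.2
[[-2.0e-04 -1.4e-03 -1.0e+00]
 [-7.0e-04 -1.0e+00  1.4e-03]
 [-1.0e+00  7.0e-04  2.0e-04]]
[[-1.600e-03 -9.593e-01 -2.822e-01  5.913e-01]
 [-1.000e+00  1.700e-03 -2.000e-04 -2.400e-03]
 [ 7.000e-04  2.822e-01 -9.593e-01  4.503e-01]
 [ 0.000e+00  0.000e+00  0.000e+00  1.000e+00]]
opener [([0.5588, -0.0096, 0.1175], 0.93), ([0.4014, 0.0212, 0.0002], 0.69)]
tray []
bowl [([0.5984, -0.2646, 0.1266], 0.79), ([0.3278, -0.2933, 0.0201], 0.55)]
```

View pics/w1.png

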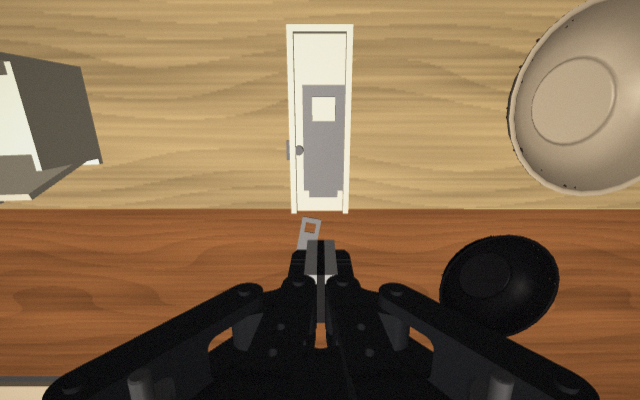

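Run:
```python
import numpy as np,cv2
d=np.load("w1.npz"); im=d["image"][15:225,270:370][:,:,::-1]
cv2.imwrite("pics/w1c.png",cv2.resize(im[100:210],None,fx=7,fy=5.4,interpolation=cv2.INTER_CUBIC))
cv2.imwrite("pics/w1d.png",cv2.resize(im[0:110],None,fx=7,fy=5.4,interpolation=cv2.INTER_CUBIC))
```

```text
(no output)
```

View pics/w1c.png

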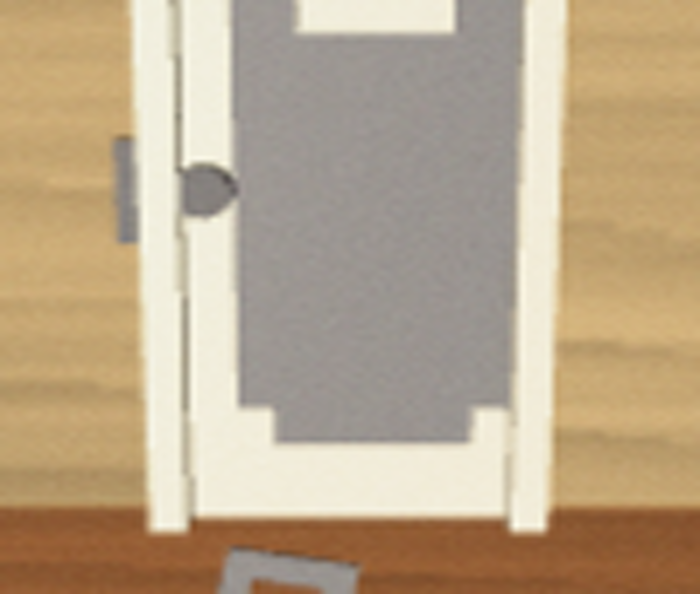

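View pics/w1d.png

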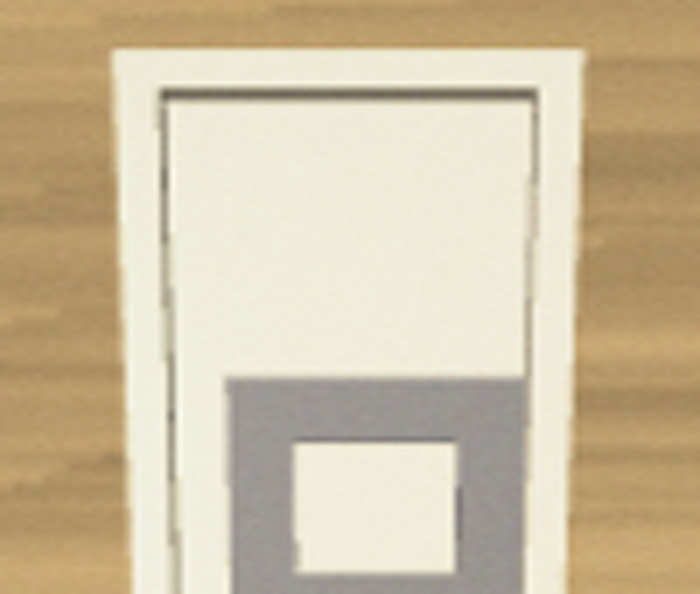

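```bash
cat > fit.py <<'E'
from h import *
from scipy.optimize import least_squares
def fit(obs,x0):
    def f(q):
        c,s=np.cos(q[3]),np.sin(q[3]);r=[]
        for p,X,uv in obs:
            W=[q[0]+c*X[0]-s*X[1],q[1]+s*X[0]+c*X[1],q[2]+X[2]]
            a=proj(p,W); r+=[a[0]-uv[0],a[1]-uv[1]]
        return np.array(r)
    o=least_squares(f,x0); J=np.linalg.inv(o.jac.T@o.jac); 
    return o.x,np.sqrt(np.diag(J))*0.3,np.abs(o.fun).max()
E
python3 - <<'E'
from fit import *
w=dict(np.load("w1.npz"))
A=lambda x,y:(270+(x+.5)/7-.5,115+(y+.5)/5.4-.5)
B=lambda x,y:(270+(x+.5)/7-.5,15+(y+.5)/5.4-.5)
t=3e-3
op=[(w,[-.06,.016,t],A(275,442)),(w,[-.06,-.016,t],A(470,442)),(w,[-.052,.022,t],A(240,408)),(w,[-.052,-.022,t],A(510,408)),(w,[.06,.022,t],B(226,379)),(w,[.06,-.022,t],B(524,379))]
print("opener",fit(op,[.56,0,.12,0]))
tr=[(w,[0,.032,.013],A(150,532)),(w,[0,-.032,.013],A(547,532)),(w,[.19,.032,.013],B(113,50)),(w,[.19,-.032,.013],B(583,50))]
print("tray",fit(tr,[.51,0,.12,0]))
p=manip.get_image("top")
C=lambda x,y:(270+(x+.5)/6-.5,130+(y+.5)/5.5-.5)
op2=[(p,[-.06,.016,t],C(302,450)),(p,[-.06,-.016,t],C(374,450)),(p,[.06,.022,t],C(282,200)),(p,[.06,-.022,t],C(381,200))]
tr2=[(p,[0,.032,.013],C(255,489)),(p,[0,-.032,.013],C(405,488)),(p,[.19,.032,.013],C(242,82)),(p,[.19,-.032,.013],C(394,80))]
print("both op",fit(op+op2,[.56,0,.12,0]));print("both tray",fit(tr+tr2,[.51,0,.12,0]))
print("top op z fixed", [ (round(z,3),np.round(onz(p,*C(338,450),z),4)) for z in (.118,.124,.13)])
E
```

```text
opener (array([ 0.55754616, -0.00543749,  0.11193372, -0.00101636]), array([0.00016037, 0.00013791, 0.00073837, 0.00225089]), np.float64(0.2699904790314349))
tray (array([ 0.48112927, -0.00125851,  0.11201386, -0.00211154]), array([0.00014861, 0.00023014, 0.00050268, 0.00155142]), np.float64(0.05747947232731576))
both op (array([ 0.55751544, -0.00526862,  0.1116645 , -0.00125628]), array([0.00014526, 0.00012983, 0.00070292, 0.00211169]), np.float64(0.8527046125390711))
both tray (array([ 0.48111705, -0.00093753,  0.11201714, -0.00269342]), array([0.00013945, 0.00021108, 0.00049967, 0.00143662]), np.float64(0.8854785425741625))
top op z fixed [(0.118, array([ 0.4986, -0.0034,  0.118 ])), (0.124, array([ 0.4985, -0.0033,  0.124 ])), (0.13, array([ 0.4985, -0.0032,  0.13  ]))]
```

>>> {"op": "step_arm", "data": {
  "targets": [
    [[30,1,-10],0],
    [[70,3.5,-30],0],
    [[110,3.5,-41.5],0],
    [[130,3.5,-41.5],0],
    [[143,3.5,-41.5],0],
    [[147,3.5,-41.5],0],
    [[147,3.5,-41.5],0],
    [[147,3.5,-41.5],0],
    [[147,3.5,-41.5],0]
  ]
}}

```text
clock: 3.85
position: [0.562, -0.0042, 0.1242]
ee_rot: [0.0, 0.708, 0.0, -0.706]
contact_force: [0.6, 0.4, -0.2]
width: 0.0004
```

Run:
```python
from h import *
st()
p=manip.get_image("wrist"); cv2.imwrite("pics/w2.png",cv2.resize(p["image"][0:300,200:440,::-1],None,fx=2.5,fy=2))
st()
```

```text
t 3.85 p [561.97  -4.18 124.22] F [ 0.58  0.36 -0.19] w 0.4
t 3.9 p [561.85  -4.17 124.03] F [-0.4  -1.12  0.32] w -0.1
```

View pics/w2.png

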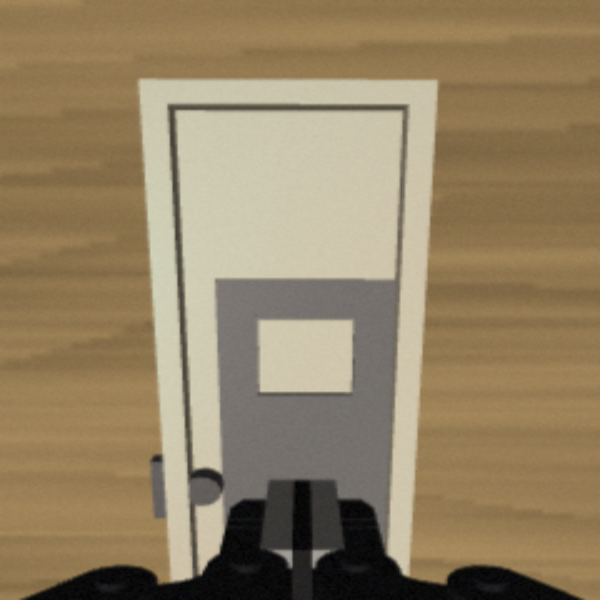

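>>> {"op": "step_arm", "data": {
  "targets": [
    [[1,0,0],0],
    [[2,0,0],0],
    [[3,0,0],0],
    [[3,0,0],0]
  ]
}}

```text
clock: 4.3
position: [0.5609, -0.004, 0.1195]
ee_rot: [-0.0, -0.707, -0.0, 0.707]
contact_force: [-0.0, -0.8, -0.0]
width: 0.0005
```

>>> {"op": "step_arm", "data": {
  "targets": [
    [[0.5,0,0],0],
    [[0.5,0,0],0]
  ]
}}

```text
clock: 4.5
position: [0.561, -0.004, 0.1191]
ee_rot: [-0.0, -0.707, -0.0, 0.707]
contact_force: [-0.1, -0.2, -0.1]
width: 0.0001
```

>>> {"op": "step_arm", "data": {
  "targets": [
    [[0.5,0,0],0],
    [[0.5,0,0],0]
  ]
}}

```text
clock: 4.7
position: [0.561, -0.0041, 0.1186]
ee_rot: [-0.0, -0.707, -0.0, 0.707]
contact_force: [-0.5, -0.2, -0.5]
width: 0.0001
```

>>> {"op": "step_arm", "data": {
  "targets": [
    [[0.5,0,0],0],
    [[0.5,0,0],0]
  ]
}}

```text
clock: 4.9
position: [0.561, -0.0041, 0.1181]
ee_rot: [-0.0, -0.707, -0.0, 0.707]
contact_force: [-0.2, -0.0, -0.2]
width: 0.0002
```

>>> {"op": "step_arm", "data": {
  "targets": [
    [[0.4,0,0],0],
    [[0.4,0,0],0]
  ]
}}

```text
clock: 5.1
position: [0.561, -0.0041, 0.1178]
ee_rot: [-0.0, -0.707, -0.0, 0.707]
contact_force: [-0.3, -0.2, 0.2]
width: 0.0
```

>>> {"op": "step_arm", "data": {
  "targets": [
    [[0.4,0,0],0],
    [[0.4,0,0],0]
  ]
}}

```text
clock: 5.3
position: [0.561, -0.0041, 0.1173]
ee_rot: [-0.0, -0.707, -0.0, 0.707]
contact_force: [0.1, 0.0, -0.5]
width: 0.0002
```

>>> {"op": "step_arm", "data": {
  "targets": [
    [[0.4,0,0],0],
    [[0.4,0,0],0]
  ]
}}

```text
clock: 5.5
position: [0.561, -0.0041, 0.1169]
ee_rot: [-0.0, -0.707, -0.0, 0.707]
contact_force: [-1.0, 0.4, 0.0]
width: -0.0001
```

>>> {"op": "step_arm", "data": {
  "targets": [
    [[0.4,0,0],0],
    [[0.4,0,0],0]
  ]
}}

```text
clock: 5.7
position: [0.561, -0.0041, 0.1165]
ee_rot: [-0.0, -0.707, -0.0, 0.707]
contact_force: [0.3, 0.7, 0.7]
width: 0.0001
```

>>> {"op": "step_arm", "data": {
  "targets": [
    [[0.4,0,0],0],
    [[0.4,0,0],0]
  ]
}}

```text
clock: 5.9
position: [0.561, -0.0041, 0.1161]
ee_rot: [-0.0, -0.707, -0.0, 0.707]
contact_force: [0.6, -0.1, 1.0]
width: 0.0001
```

>>> {"op": "step_arm", "data": {
  "targets": [
    [[0.3,0,0],0],
    [[0.3,0,0],0]
  ]
}}

```text
clock: 6.1
position: [0.561, -0.0041, 0.1158]
ee_rot: [-0.0, -0.707, -0.0, 0.707]
contact_force: [-0.5, -0.7, -0.6]
width: -0.0001
```

>>> {"op": "step_arm", "data": {
  "targets": [
    [[0.4,0,0],0],
    [[0.4,0,0],0]
  ]
}}

```text
clock: 6.3
position: [0.561, -0.0041, 0.1155]
ee_rot: [-0.0, -0.707, -0.0, 0.707]
contact_force: [-0.7, -0.4, 0.0]
width: -0.0003
```

>>> {"op": "step_arm", "data": {
  "targets": [
    [[0.4,0,0],0],
    [[0.4,0,0],0]
  ]
}}

```text
clock: 6.5
position: [0.561, -0.004, 0.115]
ee_rot: [-0.0, -0.707, -0.0, 0.707]
contact_force: [0.3, 0.6, 0.3]
width: -0.0001
```

>>> {"op": "step_arm", "data": {
  "targets": [
    [[0.4,0,0],0],
    [[0.4,0,0],0]
  ]
}}

```text
clock: 6.7
position: [0.561, -0.0041, 0.1146]
ee_rot: [-0.0, -0.707, -0.0, 0.707]
contact_force: [0.1, 0.2, -0.6]
width: -0.0006
```

>>> {"op": "step_arm", "data": {
  "targets": [
    [[0.4,0,0],0],
    [[0.4,0,0],0]
  ]
}}

```text
clock: 6.9
position: [0.561, -0.0041, 0.1142]
ee_rot: [-0.0, -0.707, -0.0, 0.707]
contact_force: [-0.2, -0.3, -0.4]
width: -0.0
```

>>> {"op": "step_arm", "data": {
  "targets": [
    [[0.4,0,0],0],
    [[0.4,0,0],0]
  ]
}}

```text
clock: 7.1
position: [0.561, -0.0041, 0.1138]
ee_rot: [-0.0, -0.707, -0.0, 0.707]
contact_force: [0.7, -0.7, 0.9]
width: 0.0001
```

>>> {"op": "step_arm", "data": {
  "targets": [
    [[0.3,0,0],0],
    [[0.3,0,0],0]
  ]
}}

```text
clock: 7.3
position: [0.5611, -0.0041, 0.1136]
ee_rot: [0.0, 0.707, 0.0, -0.707]
contact_force: [0.7, -0.3, 0.4]
width: 0.0005
```

>>> {"op": "step_arm", "data": {
  "targets": [
    [[0.4,0,0],0],
    [[0.4,0,0],0]
  ]
}}

```text
clock: 7.5
position: [0.561, -0.0041, 0.1131]
ee_rot: [-0.0, -0.707, -0.0, 0.707]
contact_force: [-0.1, -0.6, -0.4]
width: 0.0001
```

>>> {"op": "step_arm", "data": {
  "targets": [
    [[0.4,0,0],0],
    [[0.4,0,0],0]
  ]
}}

```text
clock: 7.7
position: [0.561, -0.0041, 0.1127]
ee_rot: [-0.0, -0.707, -0.0, 0.707]
contact_force: [0.4, 0.6, 0.2]
width: -0.0001
```

>>> {"op": "step_arm", "data": {
  "targets": [
    [[0.4,0,0],0],
    [[0.4,0,0],0]
  ]
}}

```text
clock: 7.9
position: [0.561, -0.004, 0.1123]
ee_rot: [-0.0, -0.707, -0.0, 0.707]
contact_force: [0.0, -0.7, -0.5]
width: -0.0
```

Run:
```python
from h import *
p=manip.get_image("wrist"); cv2.imwrite("pics/w3.png",cv2.resize(p["image"][100:300,220:420,::-1],None,fx=3,fy=3))
p=manip.get_image("scene"); cv2.imwrite("pics/s3.png",cv2.resize(p["image"][160:260,260:380,::-1],None,fx=6,fy=6))
```

```text
(no output)
```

View pics/w3.png

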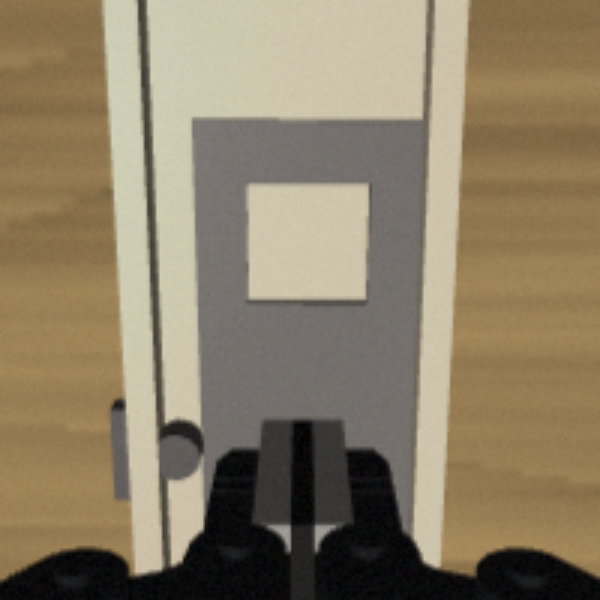

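View pics/s3.png

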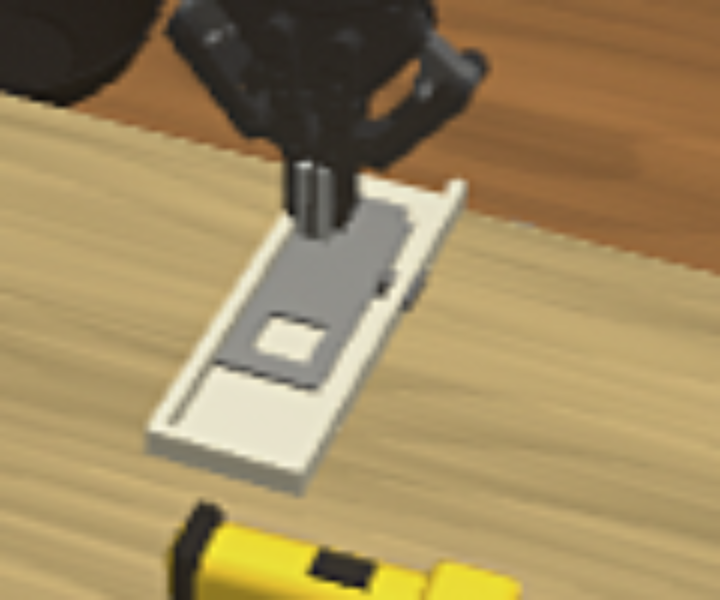

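Run:
```python
from h import *
p=manip.get_image("wrist");s,M=st();P=s["position"]
for n in ("wrist","scene"):
  if n=="scene": p=manip.get_image(n); f=lambda uv:((uv[0]-260)*6,(uv[1]-160)*6)
  else: f=lambda uv:((uv[0]-220)*3,(uv[1]-100)*3)
  print(n)
  for dx in (-.011,0,.011):
    for dz in (0,.003): print(dx,dz,np.round(f(proj(p,P+[dx,0,dz]))))
  for lx in (-.06,.024,.06): print("op",lx,[np.round(f(proj(p,[.5575+lx,-.0054+ly,.115]))) for ly in (-.022,.022)])
```

```text
t 8.05 p [561.04  -4.06 112.39] F [-0.63  0.02 -0.25] w -0.1
wrist
-0.011 0 [299. 437.]
-0.011 0.003 [299. 443.]
0 0 [299. 390.]
0 0.003 [299. 395.]
0.011 0 [299. 341.]
0.011 0.003 [299. 345.]
op -0.06 [array([401., 653.]), array([209., 653.])]
op 0.024 [array([414., 301.]), array([197., 301.])]
op 0.06 [array([421., 121.]), array([191., 121.])]
scene
-0.011 0 [321. 279.]
-0.011 0.003 [321. 273.]
0 0 [311. 295.]
0 0.003 [311. 289.]
0.011 0 [301. 311.]
0.011 0.003 [301. 306.]
op -0.06 [array([314., 187.]), array([411., 211.])]
op 0.024 [array([239., 307.]), array([341., 334.])]
op 0.06 [array([205., 362.]), array([308., 390.])]
```

Run:
```python
from h import *
a=manip.get_image("wrist");b=manip.get_image("scene")
for wv in ((220+302/3,100+420/3),(220+302/3,100+425/3)):
  for sv in ((260+316/6,160+238/6),(260+316/6,160+230/6)):
    x,r=tri([ray(a,*wv),ray(b,*sv)]); print(np.round(x*1000,1),np.round(np.array(r)*1000,1))
st()
```

```text
[568.   -2.5 147.6] [2.6 2.6]
[570.4  -2.1 153.5] [3. 3.]
[566.8  -2.7 146.6] [2.3 2.3]
[569.2  -2.3 152.6] [2.8 2.8]
t 8.2 p [561.09  -4.06 112.39] F [ 0.91  0.5  -0.53] w -0.3
```

Run:
```python
from h import *
b=manip.get_image("scene")
P=np.array([.1997,-.539,.1925]); M=R.from_quat([-0.69596597, -0.12545361,  0.6960521,-0.12411379]).as_matrix()
for back in (0,.013,.03,.048):
  print(back,[np.round(proj(b,P+M@np.array([-back,sy*.0425,sz]))) for sy in (-1,1) for sz in (-.011,.011)])
im=cv2.imread("pics/scene0.png")[0:80,150:240]; cv2.imwrite("pics/s0c.png",cv2.resize(im,None,fx=7,fy=7,interpolation=cv2.INTER_CUBIC))
```

```text
0 [array([209.,  82.]), array([210.,  78.]), array([182.,  81.]), array([183.,  78.])]
0.013 [array([208.,  78.]), array([209.,  75.]), array([181.,  77.]), array([183.,  74.])]
0.03 [array([207.,  73.]), array([209.,  70.]), array([180.,  72.]), array([182.,  69.])]
0.048 [array([207.,  67.]), array([208.,  64.]), array([179.,  67.]), array([181.,  64.])]
```

View pics/s0c.png

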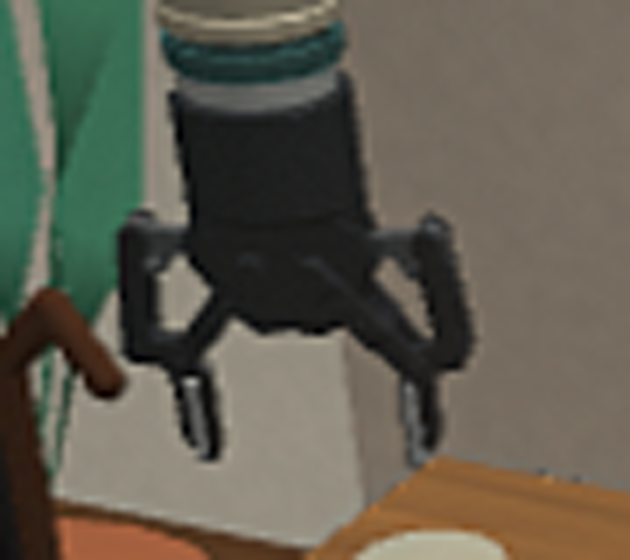

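>>> {"op": "step_arm", "data": {
  "targets": [
    [[4,0,0],0],
    [[8,0,0],0],
    [[12,0,0],0],
    [[16,0,0],0],
    [[20,0,0],0],
    [[20,0,0],0],
    [[20,0,0],0]
  ]
}}

```text
clock: 8.95
position: [0.561, -0.0041, 0.0922]
ee_rot: [-0.0, -0.707, -0.0, 0.707]
contact_force: [0.9, 0.5, 0.6]
width: 0.0002
```

Run:
```python
from h import *
st()
p=manip.get_image("wrist"); cv2.imwrite("pics/w4.png",cv2.resize(p["image"][100:300,220:420,::-1],None,fx=3,fy=3))
p=manip.get_image("scene"); cv2.imwrite("pics/s4.png",cv2.resize(p["image"][160:260,260:380,::-1],None,fx=6,fy=6))
```

```text
t 8.95 p [561.    -4.05  92.22] F [0.94 0.5  0.6 ] w 0.2
```

View pics/w4.png

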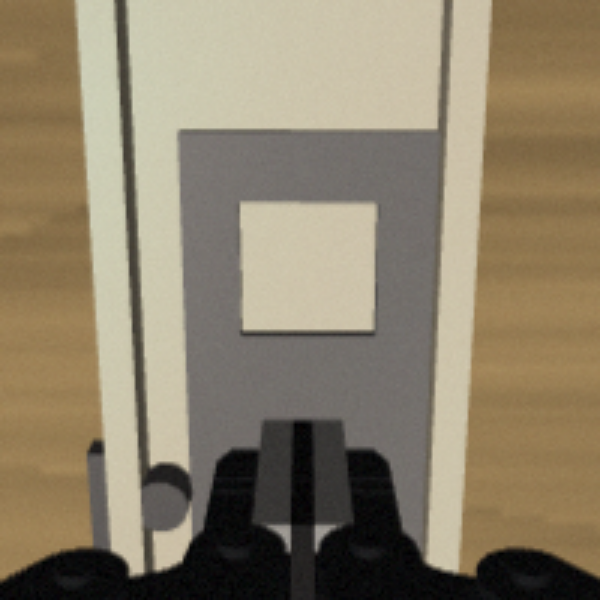

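View pics/s4.png

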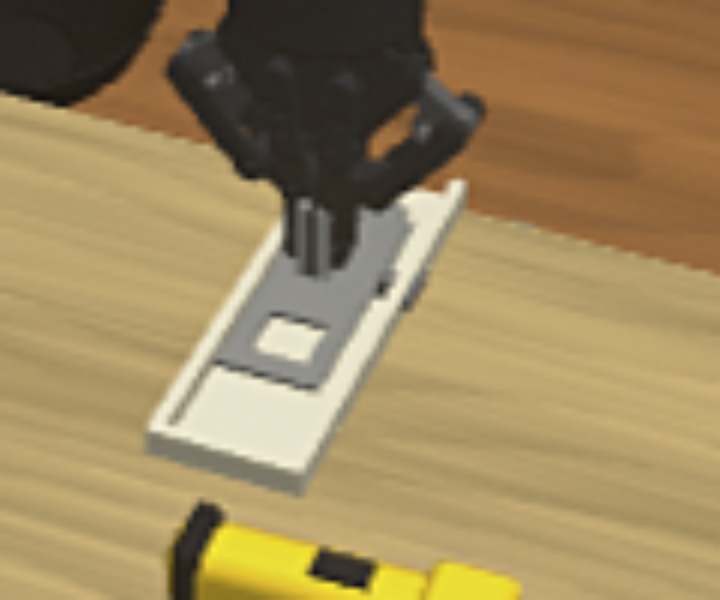

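Run:
```python
from h import *
a=manip.get_image("wrist");b=manip.get_image("scene")
for wv in ((220+302/3,100+420/3),(220+302/3,100+425/3)):
  for sv in ((260+316/6,160+275/6),(260+316/6,160+268/6)):
    x,r=tri([ray(a,*wv),ray(b,*sv)]); print(np.round(x*1000,1),np.round(np.array(r)*1000,1))
```

```text
[568.3  -2.3 128.4] [2.8 2.8]
[570.4  -2.  133.7] [3.2 3.2]
[567.1  -2.5 127.4] [2.6 2.6]
[569.2  -2.2 132.8] [3. 3.]
```

>>> {"op": "step_arm", "data": {
  "targets": [
    [[3,0,0],0],
    [[5,0,0],0],
    [[7,0,0],0],
    [[8,0,0],0],
    [[8,0,0],0],
    [[8,0,0],0]
  ]
}}

```text
clock: 9.75
position: [0.5611, -0.0041, 0.0844]
ee_rot: [0.0, 0.707, 0.0, -0.707]
contact_force: [-0.3, -0.2, 0.4]
width: -0.0
```

>>> {"op": "step_arm", "data": {
  "targets": [
    [[0.5,0,0],0],
    [[0.5,0,0],0]
  ]
}}

```text
clock: 9.95
position: [0.5611, -0.0041, 0.0839]
ee_rot: [0.0, 0.707, 0.0, -0.707]
contact_force: [0.6, 0.5, -0.5]
width: -0.0002
```

>>> {"op": "step_arm", "data": {
  "targets": [
    [[0.5,0,0],0],
    [[0.5,0,0],0]
  ]
}}

```text
clock: 10.15
position: [0.561, -0.0041, 0.0834]
ee_rot: [-0.0, -0.707, -0.0, 0.707]
contact_force: [-0.1, 0.4, -1.3]
width: -0.0002
```

>>> {"op": "step_arm", "data": {
  "targets": [
    [[0.4,0,0],0],
    [[0.4,0,0],0]
  ]
}}

```text
clock: 10.35
position: [0.561, -0.0041, 0.083]
ee_rot: [-0.0, -0.707, -0.0, 0.707]
contact_force: [-0.3, -0.4, 0.2]
width: -0.0001
```

>>> {"op": "step_arm", "data": {
  "targets": [
    [[0.4,0,0],0],
    [[0.4,0,0],0]
  ]
}}

```text
clock: 10.55
position: [0.561, -0.0041, 0.0825]
ee_rot: [-0.0, -0.707, -0.0, 0.707]
contact_force: [0.3, -0.3, 0.6]
width: -0.0004
```

>>> {"op": "step_arm", "data": {
  "targets": [
    [[0.4,0,0],0],
    [[0.4,0,0],0]
  ]
}}

```text
clock: 10.75
position: [0.561, -0.0041, 0.0821]
ee_rot: [-0.0, -0.707, -0.0, 0.707]
contact_force: [0.4, 0.9, -0.2]
width: 0.0
```

>>> {"op": "step_arm", "data": {
  "targets": [
    [[0.4,0,0],0],
    [[0.4,0,0],0]
  ]
}}

```text
clock: 10.95
position: [0.561, -0.0041, 0.0817]
ee_rot: [-0.0, -0.707, -0.0, 0.707]
contact_force: [0.6, 0.3, 0.6]
width: 0.0002
```

>>> {"op": "step_arm", "data": {
  "targets": [
    [[0.4,0,0],0],
    [[0.4,0,0],0]
  ]
}}

```text
clock: 11.15
position: [0.561, -0.0041, 0.0813]
ee_rot: [-0.0, -0.707, -0.0, 0.707]
contact_force: [-0.6, 0.6, 1.3]
width: -0.0001
```

>>> {"op": "step_arm", "data": {
  "targets": [
    [[0.3,0,0],0],
    [[0.3,0,0],0]
  ]
}}

```text
clock: 11.35
position: [0.561, -0.0041, 0.0811]
ee_rot: [-0.0, -0.707, -0.0, 0.707]
contact_force: [1.2, -0.1, -0.7]
width: -0.0001
```

>>> {"op": "step_arm", "data": {
  "targets": [
    [[0.4,0,0],0],
    [[0.4,0,0],0]
  ]
}}

```text
clock: 11.55
position: [0.561, -0.0041, 0.0806]
ee_rot: [-0.0, -0.707, -0.0, 0.707]
contact_force: [0.8, 0.2, 0.6]
width: 0.0002
```

>>> {"op": "step_arm", "data": {
  "targets": [
    [[0.4,0,0],0],
    [[0.4,0,0],0]
  ]
}}

```text
clock: 11.75
position: [0.561, -0.0041, 0.0802]
ee_rot: [-0.0, -0.707, -0.0, 0.707]
contact_force: [-1.4, 0.7, -1.0]
width: 0.0
```

>>> {"op": "step_arm", "data": {
  "targets": [
    [[0.4,0,0],0],
    [[0.4,0,0],0]
  ]
}}

```text
clock: 11.95
position: [0.5611, -0.0041, 0.08]
ee_rot: [0.0, 0.707, 0.0, -0.707]
contact_force: [0.1, -0.8, 0.6]
width: 0.0002
```

>>> {"op": "step_arm", "data": {
  "targets": [
    [[0.4,0,0],0],
    [[0.4,0,0],0]
  ]
}}

```text
clock: 12.15
position: [0.5611, -0.0041, 0.0799]
ee_rot: [0.0, 0.707, 0.0, -0.707]
contact_force: [-1.2, 0.0, 4.5]
width: -0.0002
```

>>> {"op": "step_arm", "data": {
  "targets": [
    [[0.2,0,0],0],
    [[0.2,0,0],0]
  ]
}}

```text
clock: 12.35
position: [0.5611, -0.0041, 0.0798]
ee_rot: [0.0, 0.707, 0.0, -0.707]
contact_force: [-1.5, -0.3, 5.7]
width: 0.0002
```

>>> {"op": "step_arm", "data": {
  "targets": [
    [[0,0,0],0]
  ]
}}

```text
clock: 12.45
position: [0.5611, -0.0041, 0.0798]
ee_rot: [0.0, 0.707, 0.0, -0.707]
contact_force: [-1.3, -0.1, 5.4]
width: -0.0
```

>>> {"op": "step_arm", "data": {
  "targets": [
    [[0.3,0,0],0],
    [[0.3,0,0],0]
  ]
}}

```text
clock: 12.65
position: [0.5611, -0.0041, 0.0797]
ee_rot: [0.0, 0.707, 0.0, -0.707]
contact_force: [-0.9, 0.4, 5.8]
width: 0.0001
```

>>> {"op": "step_arm", "data": {
  "targets": [
    [[0,0,0],0]
  ]
}}

```text
clock: 12.75
position: [0.5611, -0.0041, 0.0797]
ee_rot: [0.0, 0.707, 0.0, -0.707]
contact_force: [-1.6, 0.5, 5.3]
width: 0.0001
```

>>> {"op": "step_arm", "data": {
  "targets": [
    [[0.3,0,0],0],
    [[0.3,0,0],0],
    [[0.3,0,0],0]
  ]
}}

```text
clock: 13.05
position: [0.5611, -0.0041, 0.0796]
ee_rot: [0.0, 0.707, 0.0, -0.707]
contact_force: [-2.1, -0.7, 7.3]
width: 0.0
```

>>> {"op": "step_arm", "data": {
  "targets": [
    [[0,0,0],0]
  ]
}}

```text
clock: 13.15
position: [0.5611, -0.0041, 0.0796]
ee_rot: [0.0, 0.707, 0.0, -0.707]
contact_force: [-2.1, 0.8, 9.2]
width: 0.0001
```

```bash
cat > fr.py <<'E'
from h import *
import sys
F=[];P=[]
for i in range(int(sys.argv[1])):
    manip.get_image("wrist"); s=manip.get_state(); F.append(s["contact_force"]);P.append(s["position"])
print(s["clock"],np.round(np.mean(F,0),2),np.round(np.std(F,0),2),np.round(np.mean(P,0)*1000,2))
E
python3 fr.py 8
```

```text
13.55 [-2.02  0.32  7.5 ] [0.6  0.33 0.45] [561.13  -4.08  79.61]
```

>>> {"op": "step_arm", "data": {
  "targets": [
    [[0.4,0,0],0],
    [[0.4,0,0],0]
  ]
}}

```text
clock: 13.75
position: [0.5612, -0.0041, 0.0795]
ee_rot: [0.0, 0.707, 0.0, -0.707]
contact_force: [-2.3, 0.5, 9.0]
width: -0.0001
```

```bash
python3 fr.py 6
```

```text
14.05 [-2.6   0.48  8.69] [0.66 0.55 0.46] [561.14  -4.08  79.5 ]
```

>>> {"op": "step_arm", "data": {
  "targets": [
    [[0.45,0,0],0],
    [[0.45,0,0],0]
  ]
}}

```text
clock: 14.25
position: [0.5612, -0.0041, 0.0794]
ee_rot: [0.0, 0.707, 0.0, -0.707]
contact_force: [-3.2, 0.2, 10.8]
width: 0.0001
```

```bash
python3 fr.py 5
```

```text
14.5 [-3.53  0.41 10.65] [0.43 0.77 0.45] [561.17  -4.1   79.39]
```

>>> {"op": "step_arm", "data": {
  "targets": [
    [[0,0,0.7],0],
    [[0,0,1.4],0],
    [[0,0,2],0]
  ]
}}

```text
clock: 14.8
position: [0.5613, -0.0041, 0.0795]
ee_rot: [0.0, 0.709, 0.0, -0.705]
contact_force: [0.6, 1.8, 7.2]
width: -0.0002
```

```bash
python3 fr.py 4
```

```text
15.0 [0.25 1.12 8.68] [0.22 0.32 0.7 ] [561.27  -4.09  79.54]
```

>>> {"op": "step_arm", "data": {
  "targets": [
    [[0.2,0,0.7],0],
    [[0.3,0,1.4],0],
    [[0.4,0,2],0]
  ]
}}

```text
clock: 15.3
position: [0.5614, -0.0041, 0.0796]
ee_rot: [0.0, 0.71, -0.0, -0.704]
contact_force: [3.9, 1.0, 7.2]
width: -0.0003
```

```bash
python3 fr.py 4
```

```text
15.5 [3.26 0.66 7.74] [0.26 0.36 0.46] [561.39  -4.11  79.58]
```

>>> {"op": "step_arm", "data": {
  "targets": [
    [[0.4,0,0.5],0],
    [[0.8,0,1],0],
    [[0.8,0,1],0]
  ]
}}

```text
clock: 15.8
position: [0.5615, -0.0041, 0.0795]
ee_rot: [0.0, 0.711, -0.0, -0.703]
contact_force: [3.0, 0.3, 9.9]
width: 0.0
```

```bash
python3 fr.py 4
```

```text
16.0 [ 4.11  1.59 10.22] [0.68 0.4  0.5 ] [561.46  -4.11  79.48]
```

>>> {"op": "step_arm", "data": {
  "targets": [
    [[0.1,0,0.7],0],
    [[0.2,0,1.4],0],
    [[0.3,0,2],0]
  ]
}}

```text
clock: 16.3
position: [0.561, -0.0041, 0.0795]
ee_rot: [0.0, 0.712, -0.0, -0.702]
contact_force: [5.9, 1.6, 9.5]
width: 0.0002
```

```bash
python3 fr.py 4
```

```text
16.5 [5.71 1.61 9.83] [0.42 0.56 0.16] [560.75  -4.11  79.51]
```

>>> {"op": "step_arm", "data": {
  "targets": [
    [[0.05,0,1],0],
    [[0.1,0,2],0],
    [[0.1,0,3],0],
    [[0.1,0,4],0]
  ]
}}

```text
clock: 16.9
position: [0.5572, -0.0041, 0.0795]
ee_rot: [0.0, 0.712, -0.0, -0.702]
contact_force: [7.1, 1.0, 9.3]
width: -0.0001
```

```bash
python3 fr.py 4
```

```text
17.1 [ 5.63  1.36 10.44] [0.18 0.45 0.75] [556.7   -4.11  79.47]
```

Run:
```python
from h import *
p=manip.get_image("wrist"); cv2.imwrite("pics/w5.png",cv2.resize(p["image"][50:300,220:420,::-1],None,fx=3,fy=2.4))
```

```text
(no output)
```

View pics/w5.png

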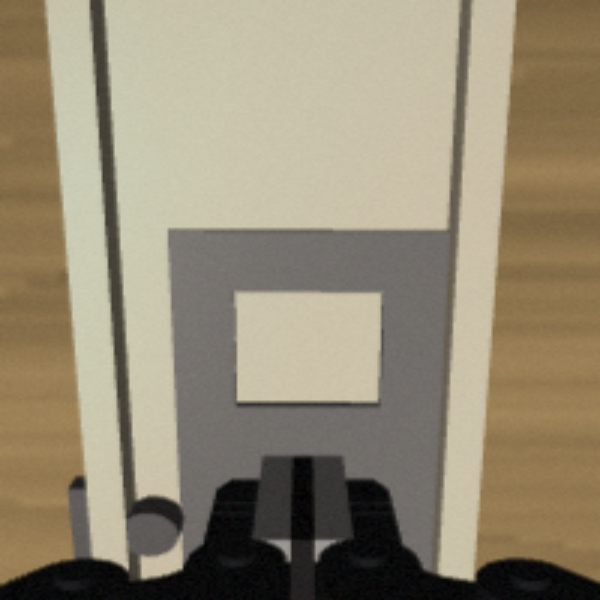

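>>> {"op": "step_arm", "data": {
  "targets": [
    [[0,0,1],0],
    [[0,0,2],0],
    [[0,0,3],0],
    [[0,0,4],0],
    [[0,0,5],0],
    [[0,0,6],0]
  ]
}}

```text
clock: 17.75
position: [0.5512, -0.0041, 0.0795]
ee_rot: [0.0, 0.712, -0.0, -0.702]
contact_force: [6.5, 1.1, 10.5]
width: 0.0001
```

```bash
python3 fr.py 3;  python3 - <<'E'
from h import *
p=manip.get_image("wrist"); cv2.imwrite("pics/w6.png",cv2.resize(p["image"][50:300,220:420,::-1],None,fx=3,fy=2.4))
E
```

```text
17.9 [ 5.89  1.45 10.75] [0.52 0.79 0.54] [550.79  -4.11  79.48]
```

View pics/w6.png

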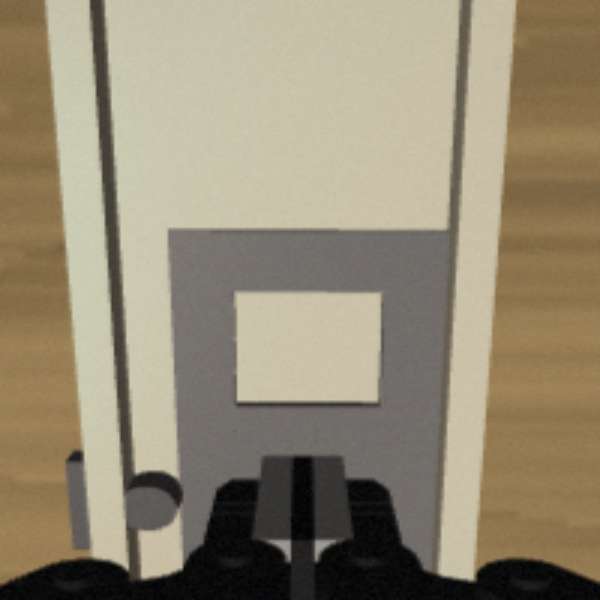

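>>> {"op": "step_arm", "data": {
  "targets": [
    [[-0.1,0,1.2],0],
    [[-0.1,0,2.5],0],
    [[-0.1,0,4],0],
    [[-0.1,0,5.5],0],
    [[-0.1,0,7],0],
    [[-0.1,0,8.5],0],
    [[-0.1,0,10],0],
    [[-0.1,0,11],0],
    [[-0.1,0,12],0]
  ]
}}

```text
clock: 18.85
position: [0.5392, -0.0041, 0.0795]
ee_rot: [-0.0, 0.712, -0.0, -0.702]
contact_force: [6.1, 1.8, 8.4]
width: -0.0003
```

```bash
python3 fr.py 3
```

```text
19.0 [ 5.4   1.63 10.31] [0.5  0.22 0.1 ] [538.74  -4.08  79.49]
```

>>> {"op": "step_arm", "data": {
  "targets": [
    [[0,0,1.2],0],
    [[0,0,2.5],0],
    [[0,0,4],0],
    [[0,0,5.5],0],
    [[0,0,7],0],
    [[0,0,8.5],0],
    [[0,0,10],0],
    [[0,0,11.5],0],
    [[0,0,13],0],
    [[0,0,14],0]
  ]
}}

```text
clock: 20.0
position: [0.5253, -0.004, 0.0795]
ee_rot: [-0.0, 0.712, -0.0, -0.702]
contact_force: [5.9, 2.0, 10.4]
width: -0.0003
```

```bash
python3 fr.py 3
```

```text
20.15 [ 5.17  1.89 10.45] [0.14 0.51 0.17] [524.87  -4.05  79.49]
```

>>> {"op": "step_arm", "data": {
  "targets": [
    [[0,0,1.2],0],
    [[0,0,2.5],0],
    [[-0.05,0,4],0],
    [[-0.05,0,5.5],0],
    [[-0.05,0,7],0],
    [[-0.05,0,8.5],0],
    [[-0.05,0,10],0],
    [[-0.05,0,11.5],0],
    [[-0.05,0,13],0],
    [[-0.05,0,14],0]
  ]
}}

```text
clock: 21.15
position: [0.5113, -0.004, 0.0795]
ee_rot: [-0.0, 0.712, -0.0, -0.702]
contact_force: [5.9, 1.7, 9.5]
width: -0.0
```

```bash
python3 fr.py 2;python3 - <<'E'
from h import *
p=manip.get_image("wrist"); cv2.imwrite("pics/w7.png",cv2.resize(p["image"][50:300,220:420,::-1],None,fx=3,fy=2.4))
p=manip.get_image("top"); cv2.imwrite("pics/t7.png",cv2.resize(p["image"][130:230,270:380,::-1],None,fx=6,fy=5.5))
E
```

```text
21.25 [ 6.08  2.49 10.64] [0.37 0.53 0.13] [510.93  -4.02  79.5 ]
```

View pics/w7.png

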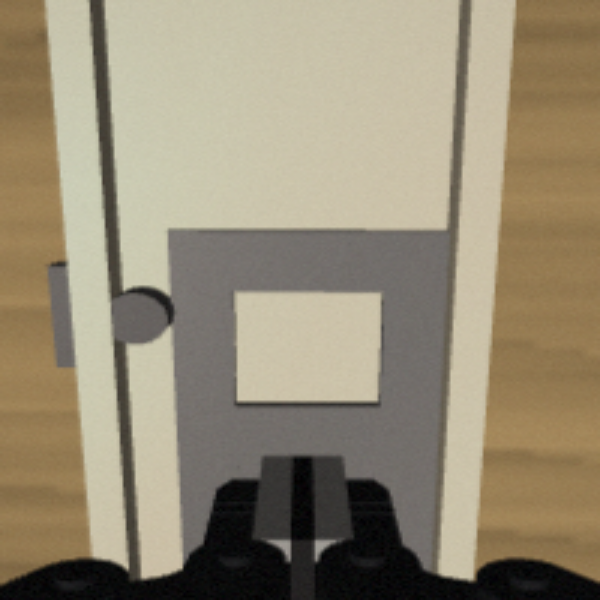

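View pics/t7.png

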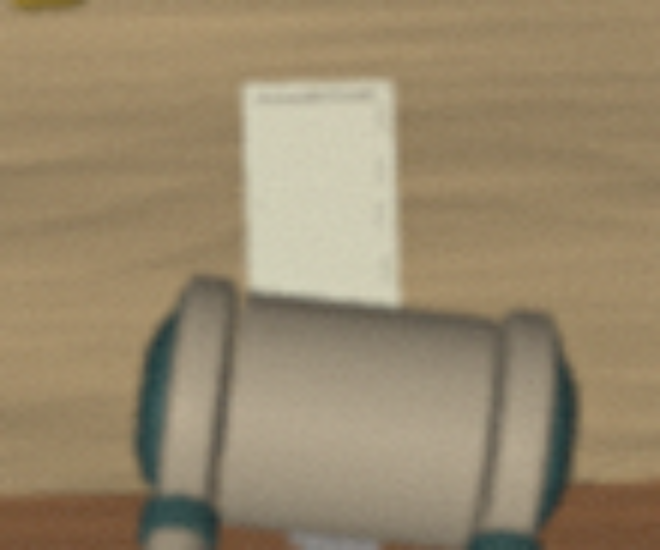

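Run:
```python
from h import *
p=manip.get_image("wrist")
a=onz(p,270+1/3+50,145.4,.115)
print(a, onz(p,320,217.9,.115)); st()
```

```text
[ 0.56723199 -0.00444915  0.115     ] [ 0.53098716 -0.00426148  0.115     ]
t 21.4 p [510.82  -4.01  79.47] F [ 5.67  2.13 10.45] w 0.2
```

>>> {"op": "step_arm", "data": {
  "targets": [
    [[-0.05,0,1.2],0],
    [[-0.05,0,2.5],0],
    [[-0.05,0,4],0],
    [[-0.05,0,5.5],0],
    [[-0.05,0,7],0],
    [[-0.05,0,8.5],0],
    [[-0.05,0,10],0],
    [[-0.05,0,11],0],
    [[-0.05,0,11],0]
  ]
}}

```text
clock: 22.3
position: [0.4999, -0.004, 0.0795]
ee_rot: [-0.0, 0.712, -0.0, -0.702]
contact_force: [5.1, 2.0, 10.4]
width: 0.0001
```

```bash
python3 fr.py 2
```

```text
22.4 [ 5.6   2.4  10.41] [0.35 0.27 0.46] [499.85  -4.01  79.48]
```

>>> {"op": "step_arm", "data": {
  "targets": [
    [[-0.6,0,-0.7],0],
    [[-1.3,0,-1.8],0],
    [[-2,0,-2.8],0],
    [[-3,0,-3],0],
    [[-6,0,-3],0],
    [[-14,0,-3],0],
    [[-40,0,-3],0],
    [[-80,0,20],0],
    [[-120,0,55],0],
    [[-125,0,70],0],
    [[-125,0,70],0],
    [[-125,0,70],0]
  ]
}}

```text
clock: 23.6
position: [0.4227, -0.0041, 0.2011]
ee_rot: [-0.0, -0.707, -0.0, 0.707]
contact_force: [0.3, 0.2, 0.1]
width: 0.0001
```

Run:
```python
from h import *
st()
for n in ("wrist","top"):
    p=manip.get_image(n); np.savez(n+"8.npz",**{k:p[k] for k in ("image","fx","fy","cx","cy","pose")}); cv2.imwrite(f"pics/{n}8.png",p["image"][:,:,::-1])
```

```text
t 23.6 p [422.72  -4.14 201.13] F [0.28 0.21 0.14] w 0.1
```

View pics/wrist8.png

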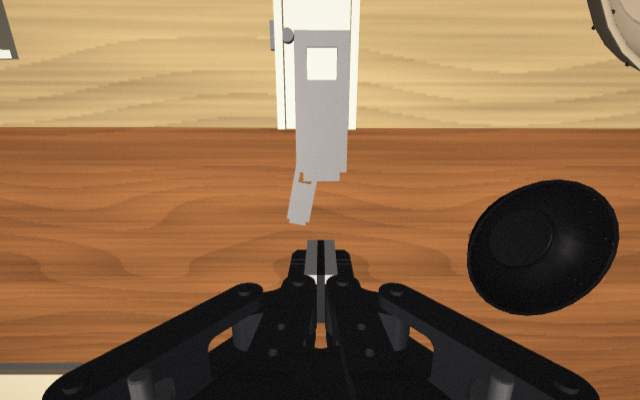

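View pics/top8.png

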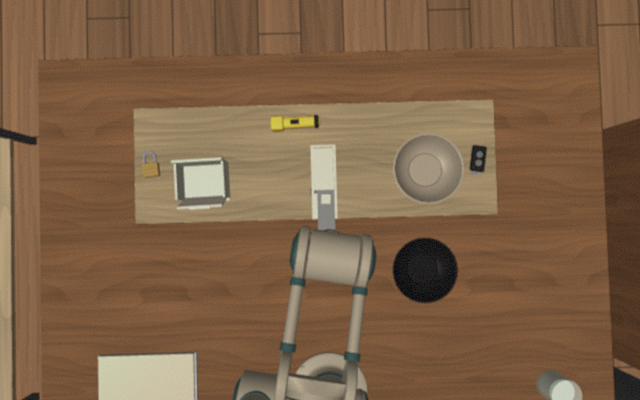

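Run:
```python
import numpy as np,cv2
d=np.load("wrist8.npz"); im=d["image"][20:190,265:365][:,:,::-1]
cv2.imwrite("pics/w8c.png",cv2.resize(im[85:170],None,fx=7,fy=7,interpolation=cv2.INTER_CUBIC))
cv2.imwrite("pics/w8d.png",cv2.resize(im[0:85],None,fx=7,fy=7,interpolation=cv2.INTER_CUBIC))
```

```text
(no output)
```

View pics/w8c.png

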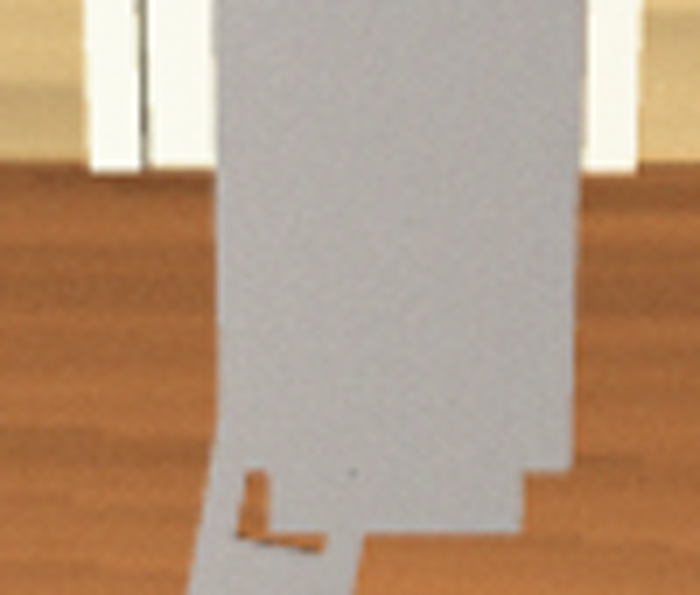

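View pics/w8d.png

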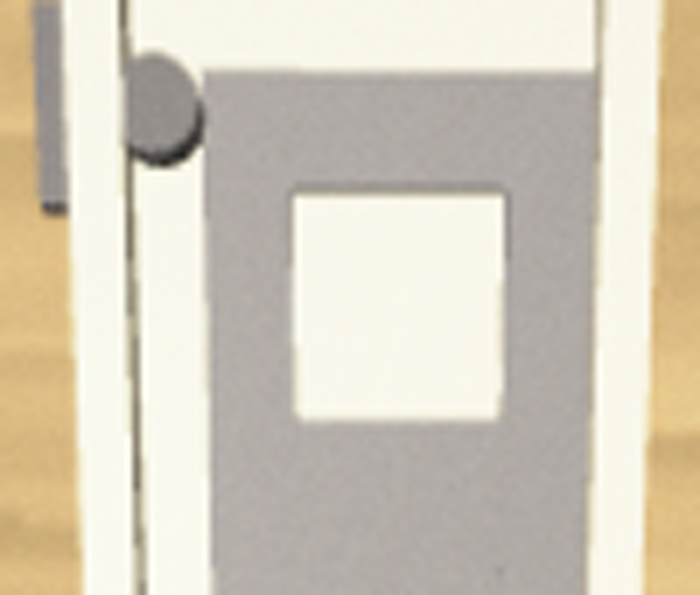

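Run:
```python
from fit import *
w=dict(np.load("wrist8.npz"))
A=lambda x,y:(265+(x+.5)/7-.5,105+(y+.5)/7-.5)
B=lambda x,y:(265+(x+.5)/7-.5,20+(y+.5)/7-.5)
t=3e-3
op=[(w,[-.06,.016,t],A(270,532)),(w,[-.06,-.016,t],A(522,532)),(w,[-.052,.022,t],A(217,471)),(w,[-.052,-.022,t],A(572,470)),(w,[.06,.022,t],B(205,70)),(w,[.06,-.022,t],B(597,71))]
print("opener",fit(op,[.5,0,.12,0]))
f=[A(91,171),A(636,171)]
print([onz(w,*u,.125) for u in f])
# wrist fingertip in camera frame -> tool frame offset of tip
```

```text
opener (array([ 0.49603702, -0.00541195,  0.11418493, -0.00416143]), array([9.96577570e-05, 1.05058837e-04, 4.31122543e-04, 1.70856102e-03]), np.float64(0.5556404986487564))
[array([0.48117351, 0.03063351, 0.125     ]), array([ 0.48117869, -0.03337956,  0.125     ])]
```

>>> {"op": "step_arm", "data": {
  "targets": [
    [[20,1.3,-20],0],
    [[50,1.3,-35],0],
    [[80,1.3,-42.3],0],
    [[100,1.3,-42.3],0],
    [[105,1.3,-42.3],0],
    [[105,1.3,-42.3],0],
    [[105,1.3,-42.3],0],
    [[105,1.3,-42.3],0]
  ],
  "grip": 0.36
}}

```text
clock: 24.5
position: [0.4664, -0.0055, 0.0975]
ee_rot: [0.0, 0.708, 0.0, -0.706]
contact_force: [0.2, -0.1, 0.3]
width: 0.0546
```

Run:
```python
from h import *
s,M=st()
p=manip.get_image("wrist"); cv2.imwrite("pics/w9.png",cv2.resize(p["image"][100:340,200:440,::-1],None,fx=2.5,fy=2.5))
P=s["position"]
for back in (.034,.036,.038,.040,.042): print(back,[np.round((np.array(proj(p,P+np.array([dx,dy,back])))-[200,100])*2.5) for dy in (.027,-.027) for dx in (.0,.007,.011)])
p=manip.get_image("scene"); cv2.imwrite("pics/s9.png",cv2.resize(p["image"][140:240,260:380,::-1],None,fx=6,fy=6))
for back in (.034,.038,.042): print(back,[np.round((np.array(proj(p,P+np.array([dx,dy,back])))-[260,140])*6) for dy in (.027,-.027) for dx in (.0,.007,.011)])
```

```text
t 24.5 p [466.35  -5.55  97.46] F [ 0.16 -0.14  0.32] w 54.6
0.034 [array([171., 385.]), array([170., 354.]), array([169., 336.]), array([427., 385.]), array([428., 354.]), array([429., 336.])]
0.036 [array([170., 389.]), array([168., 358.]), array([167., 340.]), array([428., 389.]), array([430., 358.]), array([431., 340.])]
0.038 [array([168., 393.]), array([167., 362.]), array([166., 344.]), array([430., 393.]), array([431., 362.]), array([432., 344.])]
0.04 [array([167., 398.]), array([165., 366.]), array([164., 348.]), array([431., 398.]), array([433., 366.]), array([434., 348.])]
0.042 [array([165., 402.]), array([163., 371.]), array([162., 352.]), array([433., 402.]), array([435., 371.]), array([436., 352.])]
0.034 [array([448., 261.]), array([442., 271.]), array([439., 276.]), array([329., 232.]), array([323., 241.]), array([320., 246.])]
0.038 [array([448., 254.]), array([443., 263.]), array([440., 268.]), array([329., 225.]), array([323., 234.]), array([320., 239.])]
0.042 [array([449., 246.]), array([443., 256.]), array([440., 261.]), array([329., 217.]), array([324., 226.]), array([320., 232.])]
```

View pics/w9.png

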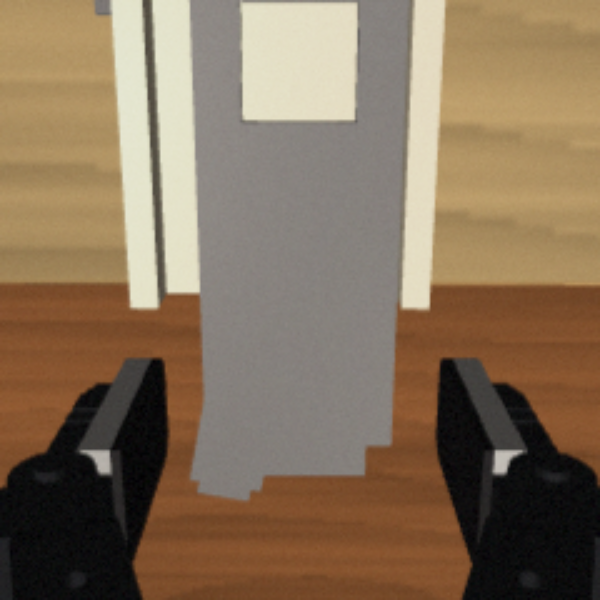

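View pics/s9.png

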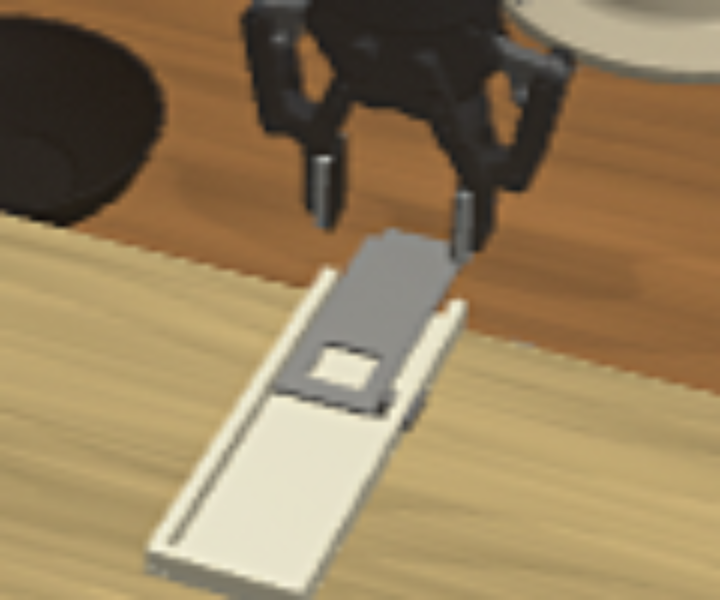

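>>> {"op": "step_arm", "data": {
  "targets": [
    [[8,0,0],0],
    [[16,0,0],0],
    [[22,0,0],0],
    [[25,0,0],0],
    [[25,0,0],0],
    [[25,0,0],0]
  ]
}}

```text
clock: 25.2
position: [0.4654, -0.0054, 0.0714]
ee_rot: [-0.0, -0.707, -0.0, 0.707]
contact_force: [-0.2, -0.2, 0.8]
width: 0.0548
```

Run:
```python
from h import *
s,M=st()
p=manip.get_image("wrist"); cv2.imwrite("pics/w10.png",cv2.resize(p["image"][100:340,200:440,::-1],None,fx=2.5,fy=2.5))
p=manip.get_image("scene"); cv2.imwrite("pics/s10.png",cv2.resize(p["image"][140:240,260:380,::-1],None,fx=6,fy=6))
```

```text
t 25.2 p [465.42  -5.42  71.35] F [-0.21 -0.24  0.79] w 54.8
```

View pics/w10.png

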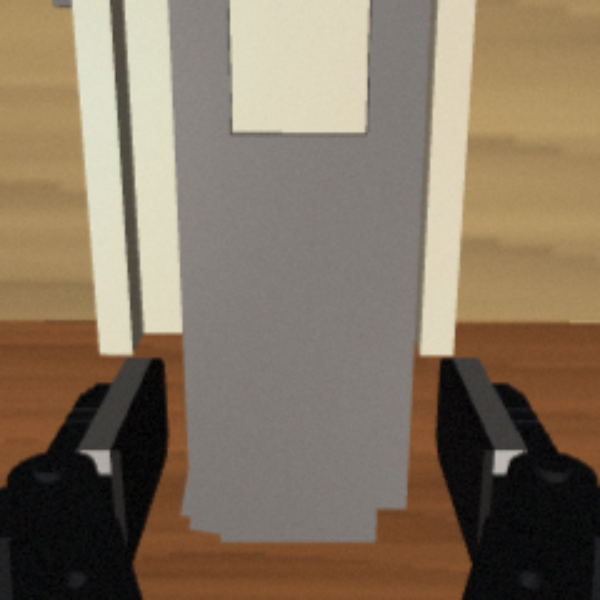

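View pics/s10.png

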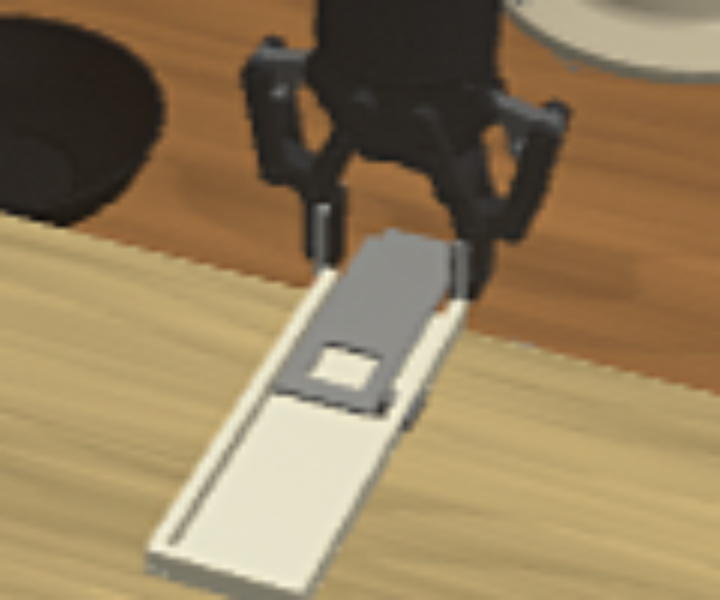

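>>> {"op": "step_arm", "data": {
  "targets": [
    [[1.5,0,0],0],
    [[1.5,0,0],0],
    [[1.5,0,0],0],
    [[1.5,0,0],0]
  ]
}}

```text
clock: 25.7
position: [0.4654, -0.0054, 0.07]
ee_rot: [0.0, 0.707, 0.0, -0.707]
contact_force: [0.3, 1.2, 0.4]
width: 0.0549
```

>>> {"op": "step_arm", "data": {
  "targets": [
    [[0,0,0],0],
    [[0,0,0],0],
    [[0,0,0],0],
    [[0,0,0],0],
    [[0,0,0],0],
    [[0,0,0],0]
  ],
  "grip": 0.6,
  "grip_force": 60
}}

```text
clock: 26.3
position: [0.4652, -0.0049, 0.0701]
ee_rot: [0.0, -0.707, -0.0, 0.707]
contact_force: [-1.4, 4.7, 4.4]
width: 0.0414
```

Run:
```python
from h import *
s,M=st()
p=manip.get_image("wrist"); cv2.imwrite("pics/w11.png",cv2.resize(p["image"][100:340,200:440,::-1],None,fx=2.5,fy=2.5))
p=manip.get_image("scene"); cv2.imwrite("pics/s11.png",cv2.resize(p["image"][140:240,260:380,::-1],None,fx=6,fy=6))
```

```text
t 26.3 p [465.22  -4.87  70.08] F [-1.41  4.69  4.41] w 41.4
```

View pics/w11.png

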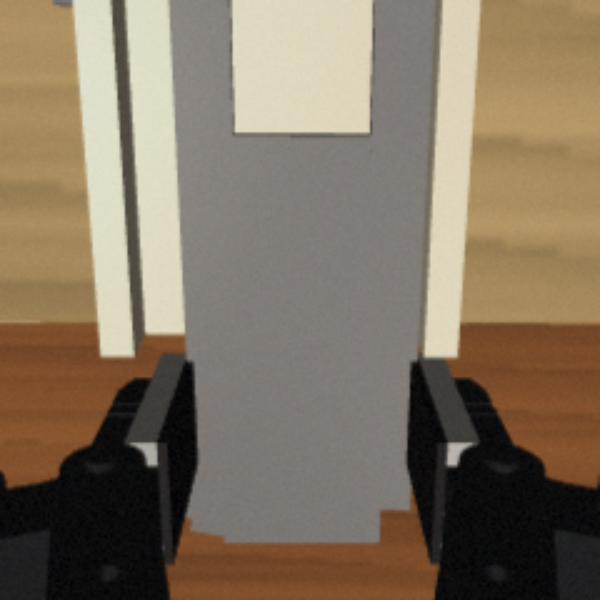

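View pics/s11.png

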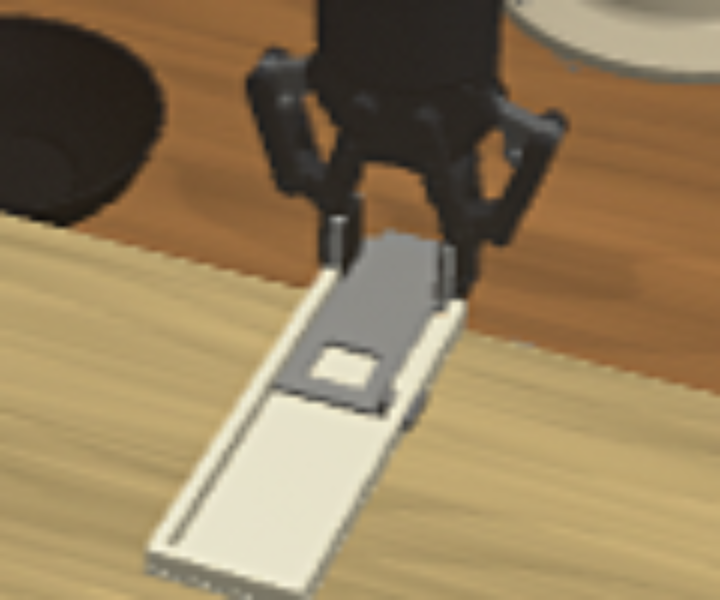

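>>> {"op": "step_arm", "data": {
  "targets": [
    [[-1,-0.5,0],0],
    [[-2,-0.5,0],0],
    [[-4,-0.5,0],0],
    [[-7,-0.5,0],0],
    [[-10,-0.5,0],0],
    [[-10,-0.5,0],0]
  ]
}}

```text
clock: 27.0
position: [0.4649, -0.005, 0.0801]
ee_rot: [-0.0, -0.707, -0.0, 0.707]
contact_force: [-0.0, 3.3, -2.3]
width: 0.0412
```

Run:
```python
from h import *
s,M=st()
p=manip.get_image("wrist"); cv2.imwrite("pics/w12.png",cv2.resize(p["image"][100:340,200:440,::-1],None,fx=2.5,fy=2.5))
p=manip.get_image("scene"); cv2.imwrite("pics/s12.png",cv2.resize(p["image"][140:240,260:380,::-1],None,fx=6,fy=6))
```

```text
t 27.0 p [464.92  -4.95  80.11] F [-0.04  3.25 -2.32] w 41.2
```

View pics/w12.png

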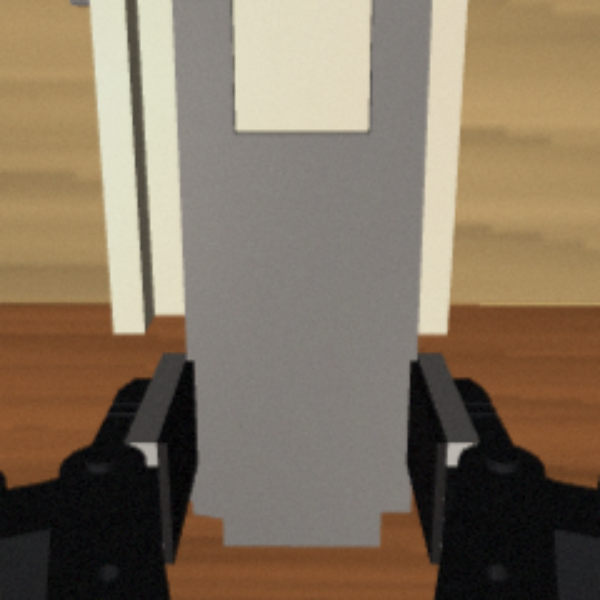

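View pics/s12.png

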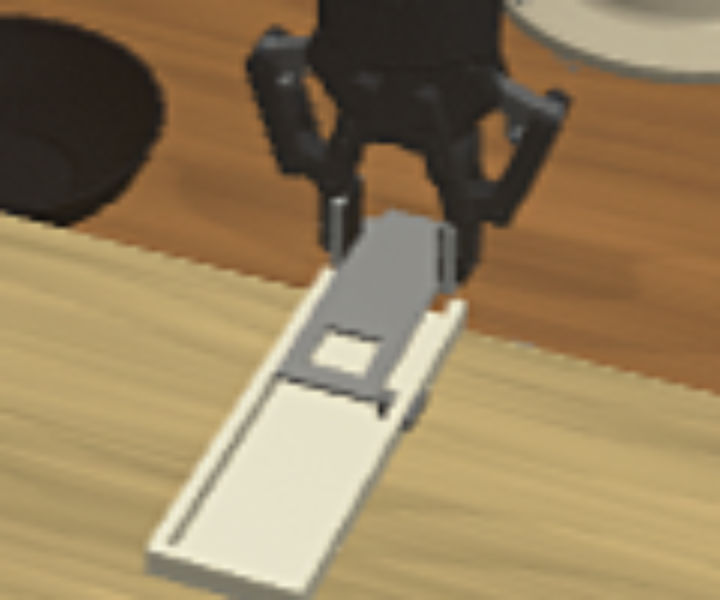

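>>> {"op": "step_arm", "data": {
  "targets": [
    [[-3,0,0],0],
    [[-8,0,0],0],
    [[-15,0,0],0],
    [[-30,0,0],0],
    [[-50,0,0],0],
    [[-80,0,0],0],
    [[-90,0,0],0],
    [[-90,0,0],0],
    [[-90,0,0],0]
  ]
}}

```text
clock: 28.0
position: [0.4649, -0.005, 0.1694]
ee_rot: [-0.0, -0.707, -0.0, 0.707]
contact_force: [-0.6, 0.5, -1.7]
width: 0.0412
```

```bash
python3 - <<'E'
from h import *
s,M=st()
for n in ("wrist","scene","top"):
  p=manip.get_image(n); cv2.imwrite(f"pics/{n}13.png",p["image"][:,:,::-1]); np.savez(n+"13.npz",**{k:p[k] for k in ("image","fx","fy","cx","cy","pose")})
  if n!="wrist":
    r=manip.regions_of(p,"bowl"); print([(x["confidence"],x["region"].sum(),np.array(np.nonzero(x["region"])).mean(1)) for x in r]); np.save(n+"_bowl.npy",np.array([x["region"] for x in r]))
E
python3 fr.py 2
```

```text
t 28.0 p [464.87  -5.03 169.4 ] F [-0.61  0.47 -1.74] w 41.2
[(0.78, np.int64(1468), array([158.31811989, 260.14237057])), (0.61, np.int64(2803), array([181.28005708, 209.83018195]))]
[(0.84, np.int64(3397), array([270.41183397, 424.96438034])), (0.59, np.int64(3995), array([168.75794743, 428.49211514]))]
28.35 [-0.24 -0.32 -1.55] [0.53 0.22 0.74] [464.93  -4.87 169.16]
```

View pics/wrist13.png

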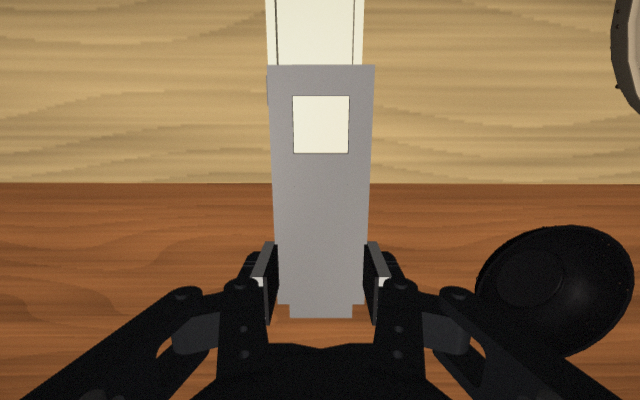

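View pics/scene13.png

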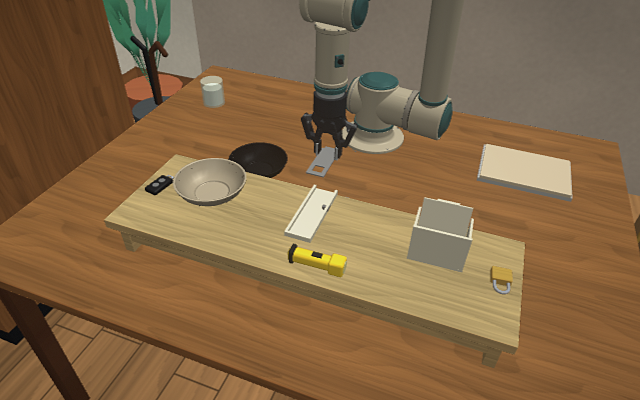

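```bash
cat > bowl.py <<'E'
from h import *
from scipy.optimize import least_squares
import sys
def outl(f,m,i):
    m=np.load(m)[i].astype(np.uint8); c=max(cv2.findContours(m,0,1)[0],key=len)[:,0,:].astype(float); return c
def rim_proj(p,q,n=120):
    a=np.linspace(0,2*np.pi,n); return np.array([proj(p,[q[0]+.09*np.cos(t),q[1]+.09*np.sin(t),q[2]]) for t in a])
t=dict(np.load("top13.npz"));s=dict(np.load("scene13.npz"))
ct=outl(t,"top_bowl.npy",1);cs=outl(s,"scene_bowl.npy",1)
print(cv2.fitEllipse(ct.astype(np.float32)),cv2.fitEllipse(cs.astype(np.float32)))
from scipy.spatial import cKDTree
# scene: use only the upper half of the outline (rim)
def f(q):
    r=[]
    a=rim_proj(t,q); d,i=cKDTree(a).query(ct); n=np.sign(np.linalg.norm(ct-a.mean(0),axis=1)-np.linalg.norm(a[i]-a.mean(0),axis=1)); r+=list(d*n)
    b=rim_proj(s,q); c=cs[cs[:,1]<cs[:,1].min()+22]; d,i=cKDTree(b).query(c); n=np.sign(np.linalg.norm(c-b.mean(0),axis=1)-np.linalg.norm(b[i]-b.mean(0),axis=1)); r+=list(d*n)
    return r
o=least_squares(f,[.6,-.27,.157],loss="soft_l1",diff_step=1e-4); print(np.round(o.x,4),np.sqrt(np.mean(np.array(f(o.x))**2)))
for n,p in (("top",t),("scene",s)):
    im=p["image"][:,:,::-1].copy()
    for u in rim_proj(p,o.x,200): cv2.circle(im,(int(round(u[0])),int(round(u[1]))),0,(0,0,255),-1)
    # floor circle r=40 at 7mm up
    for a in np.linspace(0,6.28,120):
        u=proj(p,[o.x[0]+.04*np.cos(a),o.x[1]+.04*np.sin(a),o.x[2]-.043]); cv2.circle(im,(int(round(u[0])),int(round(u[1]))),0,(0,255,0),-1)
    c=(slice(110,230),slice(370,490)) if n=="top" else (slice(130,230),slice(150,270))
    cv2.imwrite(f"pics/bowl_{n}.png",cv2.resize(im[c],None,fx=5,fy=5,interpolation=cv2.INTER_NEAREST))
E
python3 bowl.py
python3 - <<'E'
from h import *
w=dict(np.load("wrist13.npz")); im=w["image"][55:325,240:400][:,:,::-1]; cv2.imwrite("pics/w13c.png",cv2.resize(im[:130],None,fx=5,fy=4.5,interpolation=cv2.INTER_CUBIC));cv2.imwrite("pics/w13d.png",cv2.resize(im[140:],None,fx=5,fy=4.5,interpolation=cv2.INTER_CUBIC))
E
```

```text
((428.50177001953125, 168.75416564941406), (70.09252166748047, 70.7711410522461), 166.1400909423828) ((209.79322814941406, 181.42591857910156), (47.38267135620117, 73.37974548339844), 83.16255187988281)
[ 0.5998 -0.262   0.1603] 1.0860393924713347
```

View pics/bowl_top.png

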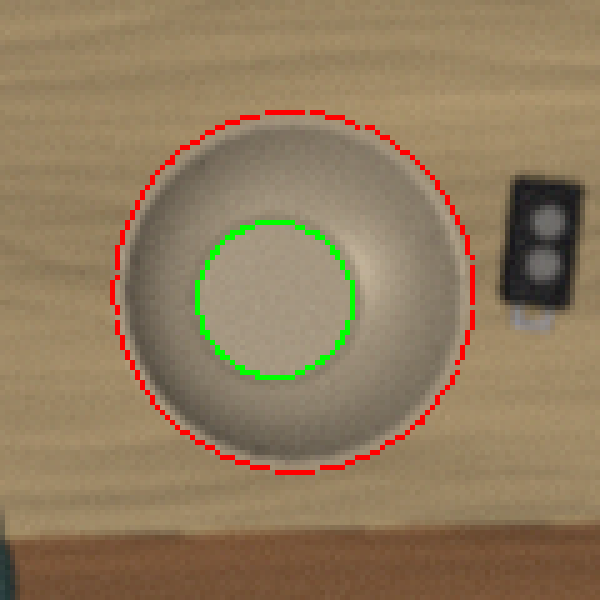

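View pics/bowl_scene.png

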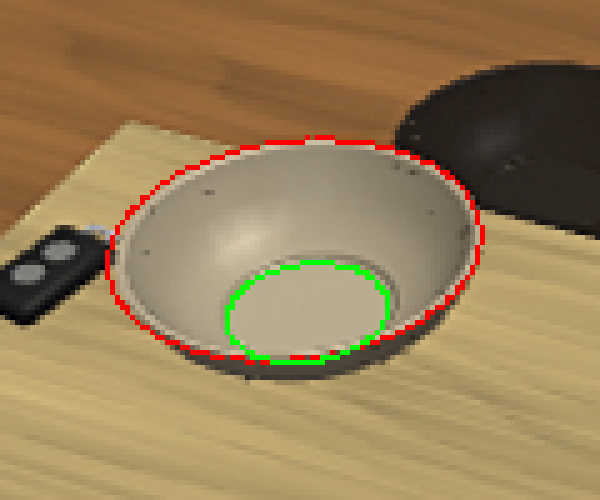

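View pics/w13c.png

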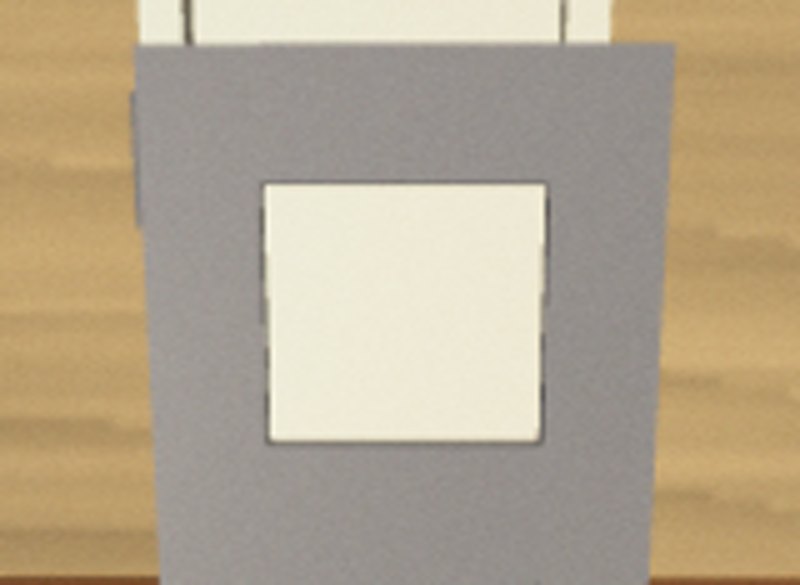

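View pics/w13d.png

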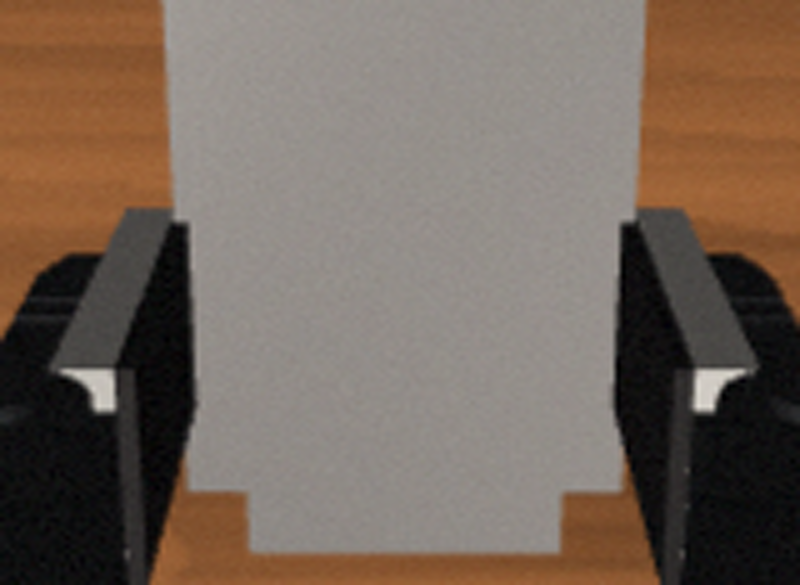

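```bash
cat > of.py <<'E'
from h import *
from scipy.optimize import least_squares
def ofit(w,pts,x0):
    def f(q):
        Rm=R.from_euler("zyx",q[3:]).as_matrix(); r=[]
        for X,uv in pts: a=proj(w,np.array(q[:3])+Rm@np.array(X)); r+=[a[0]-uv[0],a[1]-uv[1]]
        return np.array(r)
    o=least_squares(f,x0); return o.x,np.sqrt(np.diag(np.linalg.inv(o.jac.T@o.jac)))*.3,np.abs(o.fun).max()
E
python3 - <<'E'
from of import *
w=dict(np.load("wrist13.npz"));t=.003
C=lambda x,y:(240+(x+.5)/5-.5,55+(y+.5)/4.5-.5)
D=lambda x,y:(240+(x+.5)/5-.5,195+(y+.5)/4.5-.5)
pts=[([.06,.022,t],C(135,44)),([.06,-.022,t],C(675,43)),([-.06,.016,t],D(250,552)),([-.06,-.016,t],D(560,552)),([-.052,.022,t],D(188,491)),([-.052,-.022,t],D(622,491))]
x,e,m=ofit(w,pts,[.496,-.005,.21,0,0,0]); print(np.round(x[:3]*1000,1),np.round(np.degrees(x[3:]),2),e,m)
E
```

```text
[495.7  -5.5 213. ] [ 0.04  0.69 -0.09] [9.46504835e-05 5.75815649e-05 2.11452240e-04 9.81648302e-04
 5.39729306e-03 6.38661474e-03] 0.12323392325299665
```

>>> {"op": "step_arm", "data": {
  "targets": [
    [[0,10,-4],0],
    [[0,30,-12],0],
    [[0,60,-25],0],
    [[0,95,-40],0],
    [[0,130,-55],0],
    [[0,165,-69],0],
    [[0,200,-83],0],
    [[0,230,-95],0],
    [[0,248,-102],0],
    [[0,256.5,-104],0],
    [[0,256.5,-104],0],
    [[0,256.5,-104],0],
    [[0,256.5,-104],0]
  ]
}}

```text
clock: 29.65
position: [0.569, -0.2601, 0.1701]
ee_rot: [-0.0, -0.707, -0.001, 0.707]
contact_force: [-0.0, -0.7, -1.2]
width: 0.0415
```

Run:
```python
from h import *
s,M=st(); print(np.round(s["qpos"],2))
for n in ("wrist","scene"):
  p=manip.get_image(n); cv2.imwrite(f"pics/{n}14.png",p["image"][:,:,::-1]); np.savez(n+"14.npz",**{k:p[k] for k in ("image","fx","fy","cx","cy","pose")})
```

```text
t 29.65 p [ 569.01 -260.15  170.09] F [-0.01 -0.71 -1.21] w 41.5
[-0.54  0.36  1.43  0.    1.35  1.03]
```

View pics/wrist14.png

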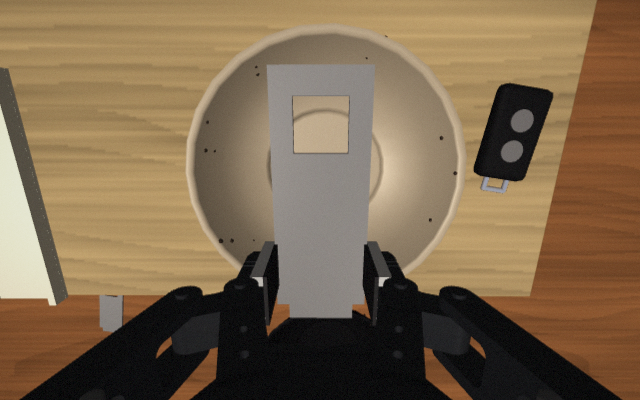

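View pics/scene14.png

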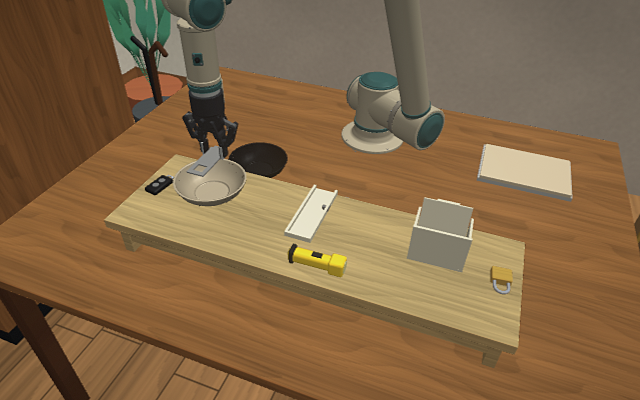

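Run:
```python
from h import *
from scipy.optimize import least_squares
from scipy.spatial import cKDTree
p=manip.get_image("wrist"); s,M=st()
r=manip.regions_of(p,"bowl"); print([(x["confidence"],x["region"].sum()) for x in r])
m=r[0]["region"].astype(np.uint8)
im=p["image"][:,:,::-1].copy()
c=max(cv2.findContours(m,0,1)[0],key=len)[:,0,:].astype(float)
hull=cv2.convexHull(c.astype(np.float32))[:,0,:]
c=c[[cv2.pointPolygonTest(hull.reshape(-1,1,2),(float(a),float(b)),True)<1.5 for a,b in c]]
c=c[(c[:,1]<235)]
# push half px outward
def rp(q,rad,n=400):
    a=np.linspace(0,2*np.pi,n); return np.array([proj(p,[q[0]+rad*np.cos(t),q[1]+rad*np.sin(t),q[2]]) for t in a])
def f(q):
    a=rp(q,.09); d,i=cKDTree(a).query(c); k=a.mean(0); return d*np.sign(np.linalg.norm(c-k,axis=1)-np.linalg.norm(a[i]-k,axis=1))-(-.5)
o=least_squares(f,[.6,-.262,.158],loss="soft_l1",diff_step=1e-4); print(np.round(o.x,4),np.std(f(o.x)))
for u in rp(o.x,.09): cv2.circle(im,(int(round(u[0])),int(round(u[1]))),0,(0,0,255),-1)
for u in rp(o.x-[0,0,.043],.04): cv2.circle(im,(int(round(u[0])),int(round(u[1]))),0,(0,255,0),-1)
cv2.imwrite("pics/w15.png",cv2.resize(im[0:300,160:490],None,fx=2,fy=2))
```

```text
t 29.8 p [ 569.36 -260.4   170.35] F [ 0.18  0.02 -0.76] w 41.1
[(0.93, np.int64(38605)), (0.7, np.int64(2645)), (0.53, np.int64(21036))]
[ 0.5996 -0.2641  0.1574] 1.0026227501292473
```

View pics/w15.png

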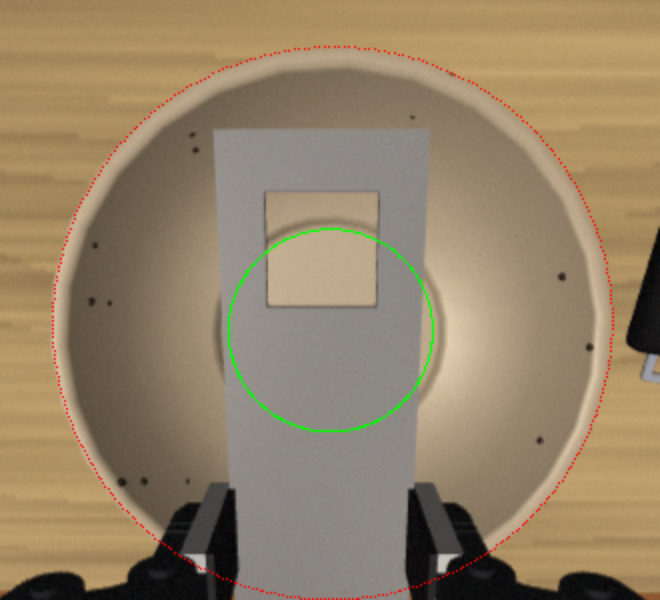

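>>> {"op": "step_arm", "data": {
  "targets": [
    [[8,1,0],0],
    [[22,1.5,0],0],
    [[38,1.5,0],0],
    [[52,1.5,0],0],
    [[64,1.5,0],0],
    [[71,1.5,0],0],
    [[75,1.5,0],0],
    [[77,1.5,0],0],
    [[77,1.5,0],0],
    [[77,1.5,0],0]
  ]
}}

```text
clock: 30.85
position: [0.5699, -0.2631, 0.0935]
ee_rot: [0.0, 0.707, -0.0, -0.707]
contact_force: [-0.6, 0.2, -0.1]
width: 0.0412
```

```bash
python3 fr.py 2
python3 - <<'E'
from h import *
for n in ("wrist","scene"):
  p=manip.get_image(n); cv2.imwrite(f"pics/{n}16.png",p["image"][:,:,::-1] if n=="wrist" else cv2.resize(p["image"][120:220,150:270,::-1],None,fx=6,fy=6))
E
```

```text
30.95 [ 0.11  0.18 -0.84] [0.56 0.09 0.17] [ 569.84 -263.1    93.57]
```

View pics/wrist16.png

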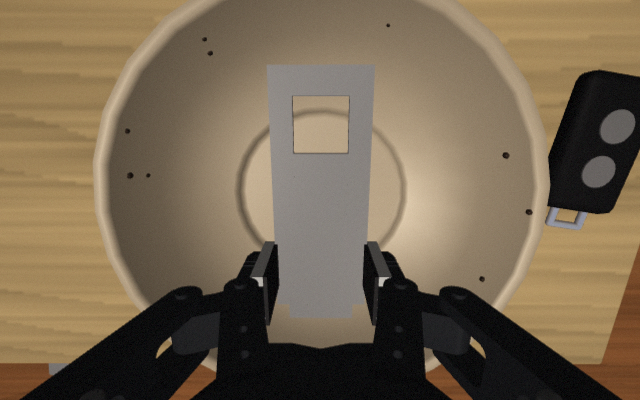

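View pics/scene16.png

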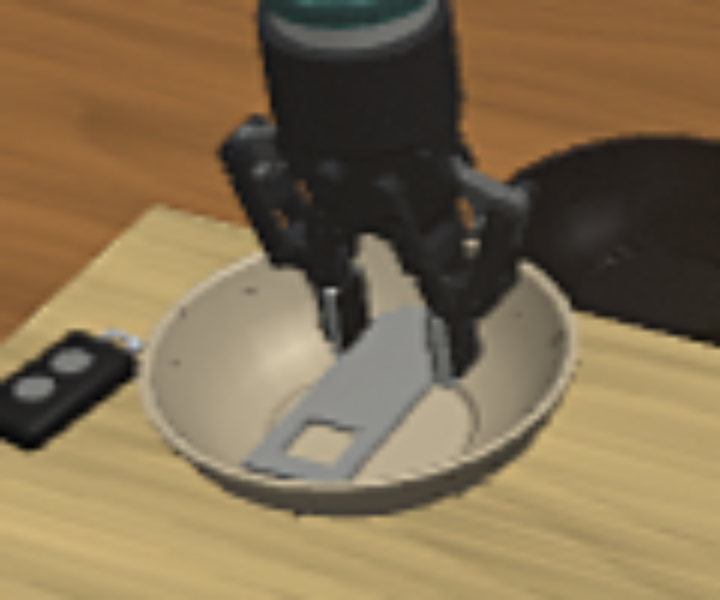

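>>> {"op": "step_arm", "data": {
  "targets": [
    [[1.5,0,0],0],
    [[3,0,0],0],
    [[4.5,0,0],0],
    [[5.5,0,0],0],
    [[6,0,0],0],
    [[6,0,0],0]
  ]
}}

```text
clock: 31.65
position: [0.5695, -0.2629, 0.087]
ee_rot: [0.0, 0.707, 0.0, -0.707]
contact_force: [0.1, -0.2, -0.6]
width: 0.041
```

```bash
python3 fr.py 3
```

```text
31.8 [-0.27  0.24 -0.71] [0.17 0.53 0.55] [ 569.53 -262.89   87.04]
```

>>> {"op": "step_arm", "data": {
  "targets": [
    [[0.5,0,0],0],
    [[1,0,0],0],
    [[1,0,0],0]
  ]
}}

```text
clock: 32.1
position: [0.5695, -0.2629, 0.086]
ee_rot: [0.0, 0.707, 0.0, -0.707]
contact_force: [-0.5, 1.0, 0.5]
width: 0.0416
```

```bash
python3 fr.py 3
```

```text
32.25 [-0.35  0.08  0.18] [0.18 0.54 0.51] [ 569.55 -262.92   86.04]
```

>>> {"op": "step_arm", "data": {
  "targets": [
    [[0.5,0,0],0],
    [[0.5,0,0],0]
  ]
}}

```text
clock: 32.45
position: [0.5697, -0.2629, 0.0857]
ee_rot: [0.0, 0.707, 0.0, -0.707]
contact_force: [0.2, 0.9, 0.9]
width: 0.0415
```

```bash
python3 fr.py 4
```

```text
32.65 [-0.12  0.19  1.95] [0.26 0.34 0.14] [ 569.64 -262.94   85.69]
```

>>> {"op": "step_arm", "data": {
  "targets": [
    [[0.4,0,0],0],
    [[0.4,0,0],0]
  ]
}}

```text
clock: 32.85
position: [0.5697, -0.263, 0.0855]
ee_rot: [0.0, 0.707, 0.0, -0.707]
contact_force: [-1.8, 0.5, 4.0]
width: 0.0413
```

```bash
python3 fr.py 3
python3 - <<'E'
from h import *
p=manip.get_image("wrist"); cv2.imwrite(f"pics/w17.png",p["image"][:,:,::-1]); np.savez("w17.npz",**{k:p[k] for k in ("image","fx","fy","cx","cy","pose")})
p=manip.get_image("scene"); cv2.imwrite(f"pics/s17.png",cv2.resize(p["image"][120:220,150:270,::-1],None,fx=6,fy=6))
E
```

```text
33.0 [-0.98  0.39  4.87] [0.31 0.54 0.41] [ 569.73 -262.98   85.49]
```

View pics/s17.png

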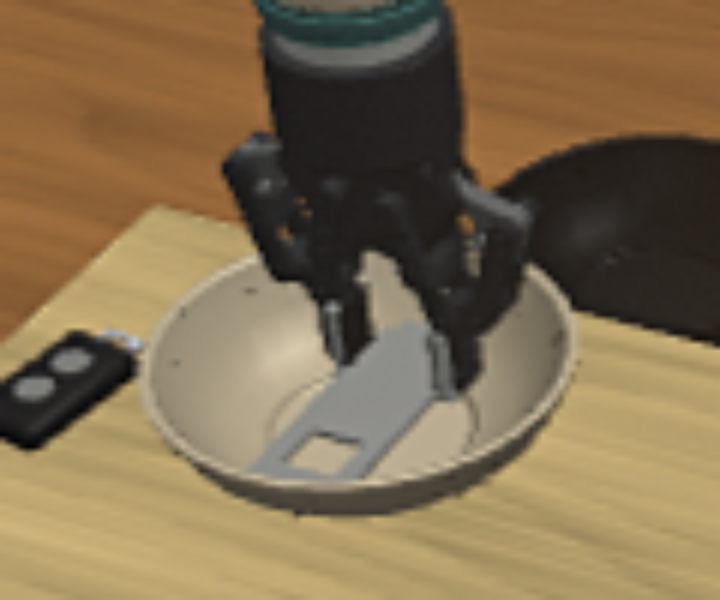

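View pics/w17.png

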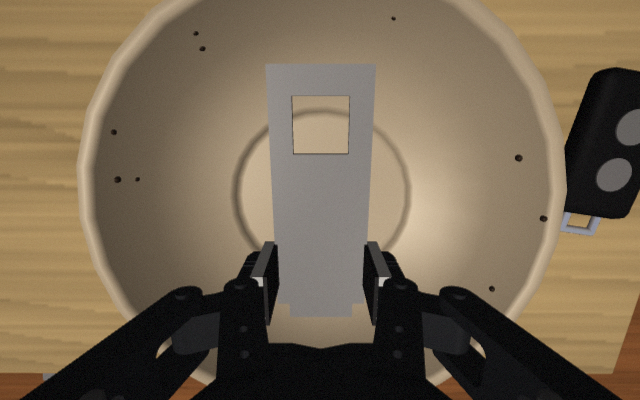

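>>> {"op": "step_arm", "data": {
  "targets": [
    [[0,0,0.8],0],
    [[0.3,0,1.5],0],
    [[0.7,0,1.5],0],
    [[0.7,0,1.5],0]
  ]
}}

```text
clock: 33.5
position: [0.5698, -0.2631, 0.0854]
ee_rot: [0.0, 0.708, -0.0, -0.706]
contact_force: [1.2, 1.3, 6.6]
width: 0.0416
```

```bash
python3 fr.py 3; python3 -c "
from h import *
print(manip.get_state()['moment'])"
```

```text
33.65 [1.96 1.13 7.01] [0.28 0.38 0.41] [ 569.74 -263.04   85.42]
[ 0.18490912 -0.42093765  0.09303749]
```

>>> {"op": "step_arm", "data": {
  "targets": [
    [[-0.3,0,-0.5],0],
    [[-0.6,0,-1],0],
    [[-0.6,0,-1],0]
  ]
}}

```text
clock: 33.95
position: [0.5697, -0.263, 0.0855]
ee_rot: [0.0, 0.708, -0.0, -0.707]
contact_force: [0.5, 1.0, 5.4]
width: 0.0414
```

```bash
python3 fr.py 3
```

```text
34.1 [0.38 0.82 5.63] [0.47 0.35 0.32] [ 569.69 -263.02   85.45]
```

>>> {"op": "step_arm", "data": {
  "targets": [
    [[0,0,0],0],
    [[0.4,0,0],0],
    [[0.8,0,0],0],
    [[0.8,0,0],0]
  ],
  "grip_force": 20
}}

```text
clock: 34.5
position: [0.5698, -0.263, 0.0853]
ee_rot: [0.0, 0.708, -0.0, -0.706]
contact_force: [-0.6, 1.0, 9.3]
width: 0.0412
```

```bash
python3 fr.py 3;python3 -c "
from h import *
print(manip.get_state()['moment'])"
```

```text
34.65 [-0.7   1.53  8.31] [0.22 0.29 0.16] [ 569.74 -263.04   85.34]
[ 0.22335891 -0.05658622 -0.00151956]
```

>>> {"op": "step_arm", "data": {
  "targets": [
    [[-0.5,0,0],0],
    [[-1,0,0],0],
    [[-1.2,0,0],0]
  ]
}}

```text
clock: 34.95
position: [0.5696, -0.263, 0.0855]
ee_rot: [0.0, 0.708, -0.0, -0.707]
contact_force: [0.9, -0.4, 3.2]
width: 0.0413
```

```bash
python3 fr.py 3;python3 -c "
from h import *
print(manip.get_state()['moment'])"
```

```text
35.1 [1.95 1.35 4.15] [0.24 0.26 0.34] [ 569.61 -262.99   85.5 ]
[ 0.03494761 -0.44522096 -0.04172644]
```

>>> {"op": "step_arm", "data": {
  "targets": [
    [[-0.2,0,0],0],
    [[-0.5,0,0],0],
    [[-0.8,0,0],0],
    [[-0.8,0,0],0]
  ],
  "grip": 0.44
}}

```text
clock: 35.5
position: [0.5684, -0.2627, 0.0856]
ee_rot: [-0.0, -0.707, -0.0, 0.708]
contact_force: [0.2, -0.2, -0.9]
width: 0.0478
```

```bash
python3 fr.py 2
python3 - <<'E'
from h import *
st()
p=manip.get_image("wrist"); cv2.imwrite(f"pics/w18.png",p["image"][:,:,::-1]); np.savez("w18.npz",**{k:p[k] for k in ("image","fx","fy","cx","cy","pose")})
p=manip.get_image("scene"); cv2.imwrite(f"pics/s18.png",cv2.resize(p["image"][120:220,150:270,::-1],None,fx=6,fy=6))
E
```

```text
35.6 [-0.   -0.29 -0.11] [0.47 0.34 0.12] [ 568.6  -262.77   85.77]
t 35.6 p [ 568.68 -262.8    85.85] F [ 0.47  0.05 -0.24] w 47.8
```

View pics/w18.png

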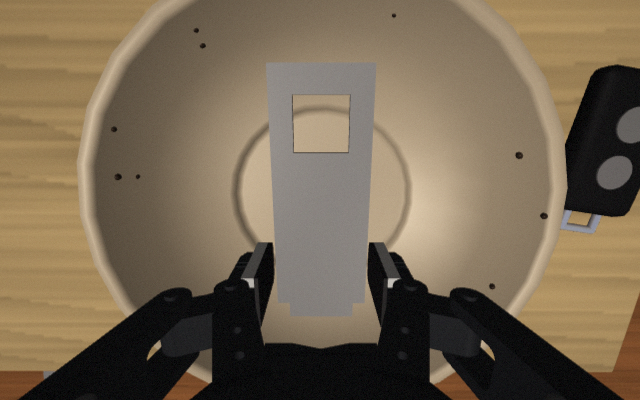

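View pics/s18.png

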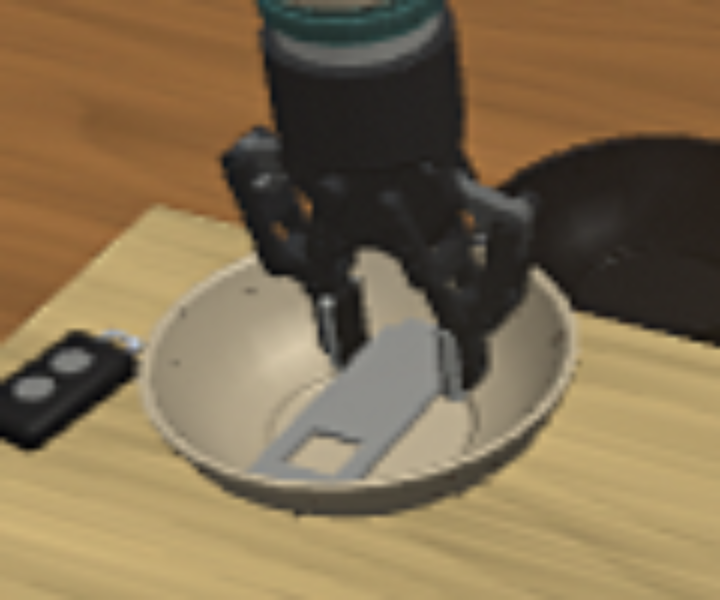

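>>> {"op": "step_arm", "data": {
  "targets": [
    [[-2,0,0],0],
    [[-5,0,0],0],
    [[-10,0,0],0],
    [[-18,0,0],0],
    [[-35,0,0],0],
    [[-60,0,0],0],
    [[-90,0,0],0],
    [[-120,0,0],0],
    [[-120,0,0],0],
    [[-120,0,0],0]
  ]
}}

```text
clock: 36.7
position: [0.5693, -0.2631, 0.2075]
ee_rot: [0.001, 0.708, -0.0, -0.706]
contact_force: [0.1, -0.4, -0.8]
width: 0.048
```

Run:
```python
from h import *
st()
for n in ("wrist","top","scene"):
  p=manip.get_image(n); cv2.imwrite(f"pics/{n}19.png",p["image"][:,:,::-1]); np.savez(n+"19.npz",**{k:p[k] for k in ("image","fx","fy","cx","cy","pose")})
  if n=="scene": cv2.imwrite(f"pics/s19.png",cv2.resize(p["image"][120:220,150:270,::-1],None,fx=6,fy=6))
```

```text
t 36.7 p [ 569.35 -263.06  207.49] F [ 0.1  -0.37 -0.82] w 48.0
```

View pics/wrist19.png

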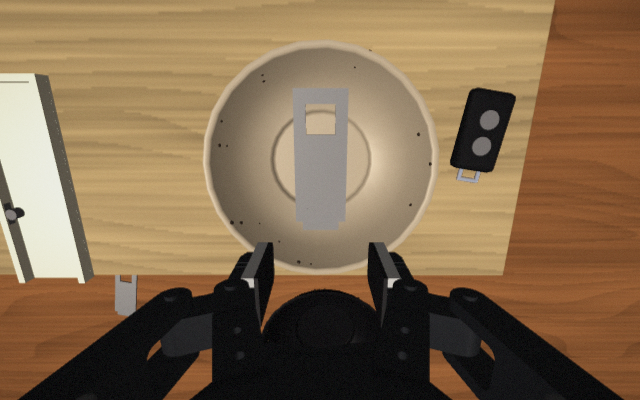

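View pics/s19.png

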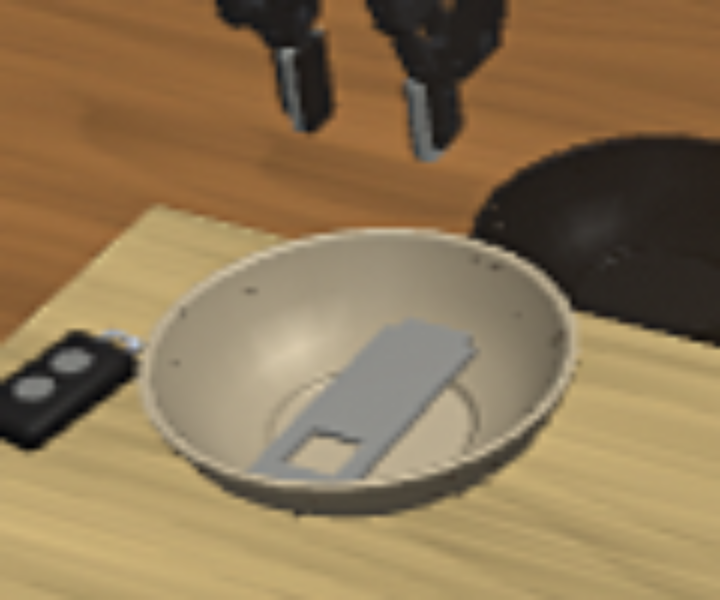

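View pics/scene19.png

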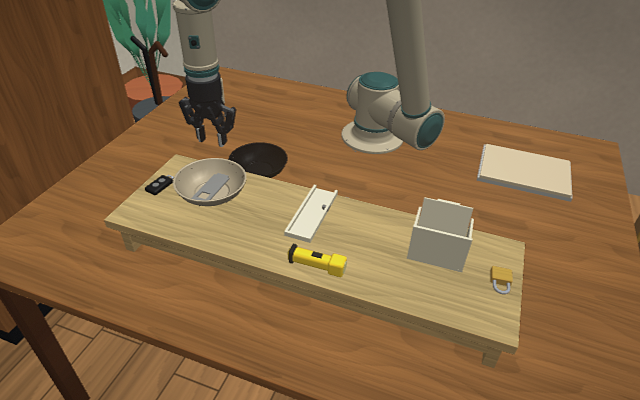

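Run:
```python
import numpy as np,cv2
im=np.load("wrist19.npz")["image"][80:240,275:365][:,:,::-1]
cv2.imwrite("pics/w19c.png",cv2.resize(im,None,fx=6,fy=3.7,interpolation=cv2.INTER_CUBIC))
```

```text
(no output)
```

View pics/w19c.png

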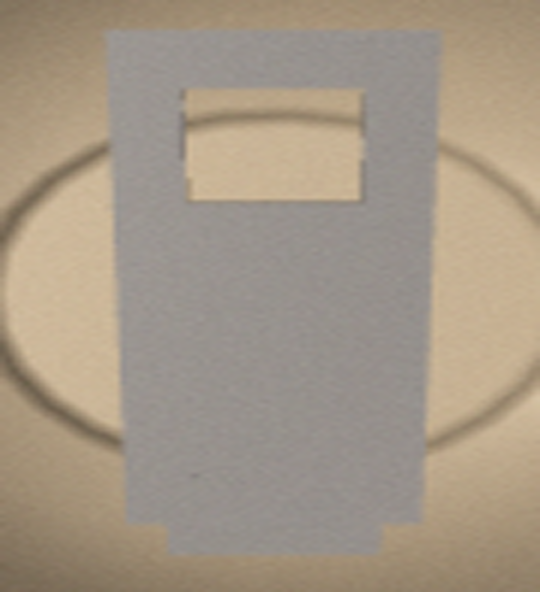

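Run:
```python
from of import *
w=dict(np.load("wrist19.npz"));t=.003
C=lambda x,y:(275+(x+.5)/6-.5,80+(y+.5)/3.7-.5)
pts=[([.06,.022,t],C(106,30)),([.06,-.022,t],C(441,30)),([-.06,.016,t],C(168,553)),([-.06,-.016,t],C(382,553)),([-.052,.022,t],C(126,521)),([-.052,-.022,t],C(424,521))]
x,e,m=ofit(w,pts,[.6,-.263,.128,0,0,0]); print(np.round(x[:3]*1000,1),np.round(np.degrees(x[3:]),2),np.round(e,4),m)
from scipy.optimize import least_squares
from scipy.spatial import cKDTree
p=manip.get_image("wrist"); st()
m=manip.regions_of(p,"bowl")[0]["region"].astype(np.uint8)
c=max(cv2.findContours(m,0,1)[0],key=len)[:,0,:].astype(float); c=c[c[:,1]<240]
def rp(q,rad,n=400):
    return np.array([proj(p,[q[0]+rad*np.cos(a),q[1]+rad*np.sin(a),q[2]]) for a in np.linspace(0,2*np.pi,n)])
def f(q):
    a=rp(q,.09); d,i=cKDTree(a).query(c); k=a.mean(0); return d*np.sign(np.linalg.norm(c-k,axis=1)-np.linalg.norm(a[i]-k,axis=1))+.5
o=least_squares(f,[.6,-.262,.158],loss="soft_l1",diff_step=1e-4); print("bowl",np.round(o.x,4),np.std(f(o.x)))
# drift of others in top view
a=cv2.imread("pics/top0.png").astype(int);b=np.load("top19.npz")["image"][:,:,::-1].astype(int)
d=(np.abs(a-b).sum(2)>90); 
for n,sl in dict(bowlrim=(slice(130,208),slice(390,490)),torch=(slice(105,140),slice(260,330)),bin=(slice(150,215),slice(165,235)),padlock=(slice(145,185),slice(135,165)),fob=(slice(140,180),slice(468,490)),tray=(slice(140,222),slice(305,342))).items(): print(n,d[sl].sum(),end="; ")
```

```text
[ 599.9 -263.5  128.7] [ 0.11 -0.35 -0.24] [0.0002 0.0001 0.0008 0.0018 0.0192 0.0198] 0.3037867335593205
t 36.9 p [ 568.18 -262.4   204.77] F [-0.36  0.51  0.62] w 47.8
bowl [ 0.5995 -0.2637  0.1579] 0.5732641959597822
bowlrim 2011; torch 0; bin 0; padlock 0; fob 498; tray 654;
```

Run:
```python
import numpy as np,cv2
a=cv2.imread("pics/scene0.png").astype(int);b=cv2.imread("pics/scene19.png").astype(int)
d=(np.abs(a-b).sum(2)>60)
for n,sl in dict(fob=(slice(170,200),slice(140,176)),bowl=(slice(158,210),slice(172,248)),torch=(slice(240,280),slice(285,350)),bin=(slice(195,272),slice(405,478)),padlock=(slice(262,300),slice(485,518)),traywalls=(slice(180,245),slice(282,342))).items():
    ys,xs=np.nonzero(d[sl]); print(n,d[sl].sum(),(ys.min()+sl[0].start,ys.max()+sl[0].start,xs.min()+sl[1].start,xs.max()+sl[1].start) if len(ys) else "")
```

```text
fob 0 
bowl 285 (np.int64(177), np.int64(199), np.int64(196), np.int64(228))
torch 0 
bin 0 
padlock 0 
traywalls 569 (np.int64(191), np.int64(225), np.int64(295), np.int64(331))
```

Only the opener's own pixels changed, and everything else is where it was. The arm is clear of the bowl, so I'm handing in.

```bash
python3 -c "
from h import *
st(); print(manip.sign_off())"
```

```text
t 36.95 p [ 568.31 -262.44  204.82] F [-0.62  0.69 -0.32] w 47.7
the job is handed in; nothing more can be done
None
```

The opener is lying level in the middle of the grey bowl, and the job was handed in at 37 s of the 72 s allowed.

**What I did:**
- **Drag:** I pressed with the shut fingertips. Averaged readings during the drag were about 7.7–10.8 N. I pulled the opener about 61 mm without slip, to roughly 45 mm overhang.
- **Pick and place:** I pinched it across the sticking-out part and carried it to the bowl. I lowered it until it touched (about 2–9 N), opened the fingers gently and lifted clear.

**Last checks:**

| Check | Result |
|---|---|
| Opener centre | (599.9, -263.5) mm, against bowl centre (599.5, -263.7) mm |
| Opener tilt | under 0.5° |
| Height of opener underside | about 21 mm above the bowl's underside, against 20 mm expected |
| Bowl rim | unchanged within 0.5 mm, measured before lowering and after lifting away |
| Fob, torch, bin, padlock | no pixel change in the scene view |

**What disagreed:**
- **TCP offset:** The reported TCP lies about 36 mm beyond the visible finger ends, not at them as the text says. I found this from two camera views and worked from the visible tips.
- **Finger opening:** The gripper read 41 mm while holding the 44 mm wide opener, but the hold was firm.
- **Seating:** In the bowl, the far end touched first. I lowered the grip force and eased it down a little more before opening.
- **Top view:** It also differed over the bowl and the fob, which I put down to the arm covering them. The scene view showed no change there except the opener.

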